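Strip the test manifold and hang it on the pendant hook

TASK

The leak test is over: rock every orange bung out of the manifold while the bar stays lying on the bench, and stand the bungs upright in one neat row on the shelf's yellow line, side by side with no more than about 3 cm between neighbours. The pendant hook is swinging: steady it with a touch and let go, so that it hangs still by itself before you bring the manifold. Then hang the empty manifold on it by its eye and leave it hanging still, without disturbing the bottle, sleeve or wrench.

Things in the scene. Friction and masses are not known exactly. Their poses are not given: they have to be found in the camera images.
- manifold_c (a point): centre of the test manifold: a loose aluminium bar 180 mm long (x), 52 wide (y), 32 high (z, up at the start), 0.85 kg. Ports in its top face on the centre line at x = -63, -21, +21, +63 mm; a blue stripe across the top marks its -x end, a steel eye its +x end. It balances within 5 mm of this centre
- manifold_eye (a point): centre of the manifold's eye: a flat steel ring at the +x end of the bar, at mid-height (112 mm from the bar's centre along +x), 36 mm clear inside, 52 mm outside, 8 mm round wire; its opening faces up and down while the bar lies flat
- hook (a joint): swing of the pendant hook about the stand's x axis, 0 hanging straight down (rad, positive carries the hook's foot to the stand's +y side). It swings freely with almost no damping (about one swing in 0.8 s) and is swinging at the start; it will not settle by itself in the time
- hook_throat (a point): low inside point of the yellow pendant hook, a J of 8 mm round rod: straight shank hanging from the pivot, a bend, and an upturned tip 40 mm from the shank on the stand's -x side (towards the robot). This point is midway between shank and tip, where a hung eye rests; it moves as the hook swings
- hook_tip (a point): the top end of the hook's upturned tip, 38 mm above the throat; moves as the hook swings
- stand_pivot (a point): the hook's pivot, on the end of the overhead arm of a fixed blue post; the throat hangs 174 mm below it and 20 mm to its -x, the tip's end 136 mm below and 40 mm to its -x. Its x axis points away from the hook's open side, z up. The arm (22 mm round) runs 8 mm above the pivot to the post 150 mm away on the -y side (and 50 mm to +x)
- shelf_line (a point): middle of the yellow line painted along the low grey shelf, on the shelf's top face, 25 mm above the bench; the line and the shelf's 260 mm length run along its y, the shelf is 140 mm wide (its x), z up. The shelf is fixed
- bung0_c (a point): centre of an orange bung (may be absent), 36 mm tall, 40 g, z up: foot 30 mm across (z -18 to -7 mm), collar 36 (-7 to -2), round grip 24 (-2 to +18). Starts pressed 11 mm into the manifold port at x = -63 mm, collar on the bar. Sprung lips on its bar-x sides hold it: pulled straight it lifts the bar; rocked a few degrees side to side while drawn up 1 mm at a time it comes out
- bung1_c (a point): centre of an orange bung (may be absent), 36 mm tall, 40 g, z up: foot 30 mm across (z -18 to -7 mm), collar 36 (-7 to -2), round grip 24 (-2 to +18). Starts pressed 11 mm into the manifold port at x = -21 mm, collar on the bar. Sprung lips on its bar-x sides hold it: pulled straight it lifts the bar; rocked a few degrees side to side while drawn up 1 mm at a time it comes out
- bung2_c (a point): centre of an orange bung (may be absent), 36 mm tall, 40 g, z up: foot 30 mm across (z -18 to -7 mm), collar 36 (-7 to -2), round grip 24 (-2 to +18). Starts pressed 11 mm into the manifold port at x = 21 mm, collar on the bar. Sprung lips on its bar-x sides hold it: pulled straight it lifts the bar; rocked a few degrees side to side while drawn up 1 mm at a time it comes out
- bung3_c (a point): centre of an orange bung (may be absent), 36 mm tall, 40 g, z up: foot 30 mm across (z -18 to -7 mm), collar 36 (-7 to -2), round grip 24 (-2 to +18). Starts pressed 11 mm into the manifold port at x = 63 mm, collar on the bar. Sprung lips on its bar-x sides hold it: pulled straight it lifts the bar; rocked a few degrees side to side while drawn up 1 mm at a time it comes out
- spray: bystander: a clear spray-type bottle with green cap, 64 mm across, 170 mm tall, origin under its base
- sleeve: bystander: a steel pipe sleeve standing on end, 100 mm across, 70 mm tall, origin under its centre
- wrench: bystander: a steel wrench lying flat, origin under its middle

How it is judged:
On the way, in this order (a step that is already met when the one before it is completed fails the run):
1. the hook hangs still and untouched while the manifold lies on the bench (value of joint hook between -0.06 and 0.06 rad and velocity of joint hook between -0.25 and 0.25 rad/s and contact force between hook and anything else below 0.05 N and height (world z) of manifold_c below 0.06 m), for 1 s.
2. the manifold hangs on the hook by its eye (distance between manifold_eye and hook_throat below 0.035 m and angle between manifold_c's own x axis and vertical below 0.3 rad and height (world z) of manifold_c above 0.08 m), for 0.3 s.
At the end, for the whole second after the job is handed in: Manifold hangs by its eye on the hook within 0.3 rad of plumb; hook within 0.06 rad of straight, under 0.25 rad/s. Every bung upright (0.15 rad) on the shelf, centre within 12 mm of the yellow line and 70 mm (centres) of its neighbour in one unbroken row (all of step 2 and value of joint hook between -0.06 and 0.06 rad and velocity of joint hook between -0.25 and 0.25 rad/s and x of bung0_c in the frame of shelf_line between -0.012 and 0.012 m and y of bung0_c in the frame of shelf_line between -0.115 and 0.115 m and z of bung0_c in the frame of shelf_line between 0.012 and 0.024 m and angle between each of bung0_c, bung1_c, bung2_c, bung3_c's own z axis and vertical below 0.15 rad and (horizontal distance between bung0_c and bung1_c below 0.07 m or horizontal distance between bung0_c and bung2_c below 0.07 m or horizontal distance between bung0_c and bung3_c below 0.07 m) and x of bung1_c in the frame of shelf_line between -0.012 and 0.012 m and y of bung1_c in the frame of shelf_line between -0.115 and 0.115 m and z of bung1_c in the frame of shelf_line between 0.012 and 0.024 m and (horizontal distance between bung1_c and bung0_c below 0.07 m or horizontal distance between bung1_c and bung2_c below 0.07 m or horizontal distance between bung1_c and bung3_c below 0.07 m) and x of bung2_c in the frame of shelf_line between -0.012 and 0.012 m and y of bung2_c in the frame of shelf_line between -0.115 and 0.115 m and z of bung2_c in the frame of shelf_line between 0.012 and 0.024 m and (horizontal distance between bung2_c and bung0_c below 0.07 m or horizontal distance between bung2_c and bung1_c below 0.07 m or horizontal distance between bung2_c and bung3_c below 0.07 m) and x of bung3_c in the frame of shelf_line between -0.012 and 0.012 m and y of bung3_c in the frame of shelf_line between -0.115 and 0.115 m and z of bung3_c in the frame of shelf_line between 0.012 and 0.024 m and (horizontal distance between bung3_c and bung0_c below 0.07 m or horizontal distance between bung3_c and bung1_c below 0.07 m or horizontal distance between bung3_c and bung2_c below 0.07 m) and (horizontal distance between any of bung0_c, bung1_c and bung2_c below 0.07 m or horizontal distance between any of bung0_c, bung1_c and bung3_c below 0.07 m) and (horizontal distance between any of bung0_c, bung2_c and bung1_c below 0.07 m or horizontal distance between any of bung0_c, bung2_c and bung3_c below 0.07 m) and (horizontal distance between any of bung0_c, bung3_c and bung1_c below 0.07 m or horizontal distance between any of bung0_c, bung3_c and bung2_c below 0.07 m) and contact force between hook and manifold above 4 N); the robot touches nothing.
It fails at once if the manifold is lifted off the bench with a bung still in it (height (world z) of manifold_c above 0.036 m and ((distance between bung0_c and manifold_c below 0.085 m and y of bung0_c in the frame of manifold_c between -0.012 and 0.012 m and z of bung0_c in the frame of manifold_c between 0.012 and 0.032 m) or (distance between bung1_c and manifold_c below 0.085 m and y of bung1_c in the frame of manifold_c between -0.012 and 0.012 m and z of bung1_c in the frame of manifold_c between 0.012 and 0.032 m) or (distance between bung2_c and manifold_c below 0.085 m and y of bung2_c in the frame of manifold_c between -0.012 and 0.012 m and z of bung2_c in the frame of manifold_c between 0.012 and 0.032 m) or (distance between bung3_c and manifold_c below 0.085 m and y of bung3_c in the frame of manifold_c between -0.012 and 0.012 m and z of bung3_c in the frame of manifold_c between 0.012 and 0.032 m))).
It fails at once if a bystander (bottle, sleeve, wrench) is pushed 50 mm or more, or knocked over (distance of any of spray, sleeve, wrench from where it was at the start of the episode above 0.05 m or angle between any of spray, sleeve's own z axis and vertical above 0.6 rad).
Of bung0, bung1, bung2, bung3 only 2 to 4 are there at a start; the rules pass over those that are not, and their reading is None.
At some moment in a run one of bung0, bung1, bung2, bung3 may be knocked a few centimetres aside while the robot is not near it.
Once in a run the grip may slacken for a moment while it holds something.
It also fails if it takes over 210 s, if anything falls off the work surface, if the arm or the gripper's body presses on something with over 40 N, if the wrist force passes 120 N, or if a joint passes its speed limit or range.

ROBOT

A 6-joint arm with a two-finger parallel gripper is mounted at the origin on the work surface. World frame = base frame: x ahead of the robot, y to its left, z up, the work surface at z = 0. Lengths are in m, angles in rad, forces in N, time in s.
With the tool pointing down it reaches from about 0.275 to 0.875 m from the base axis. Payload 12.5 kg.
Tool frame: the origin (TCP) lies on the centre line of the jaws, within the pads' length; the fingertips stand r.finger_overhang ahead of it and the grasp point (between the pads) lies 3 mm ahead of it (r.finger_overhang is the distance from the TCP to the fingertips, in m); z points along the fingers, y is the direction in which the jaws open and shut (so a half turn about z gives the same grasp; the last joint's range is limited). The gripper opens to 85 mm and grips with 20 to 120 N. Pads are 22 mm wide; open, the fingers measure 114 mm over their backs; the gripper's body (76 mm by 85 mm) begins 54 mm behind the grasp point. The pads swing forward as they close: fully open they stand 13 mm farther back than shut.
Start: joints at [1.104, 0.351, 1.652, -0, 1.139, -0.085], TCP at [0.205, 0.51, 0.253] pointing down, gripper open.
Joint ranges: [-2.75, 2.75], [-0.79, 2.1], [0.01, 2.65], [-1.57, 4.71], [0.07, 3.14], [-2.87, 2.87]. Speed limits (rad/s): [2.22, 2.22, 2.79, 3.14, 3.14, 3.14].

INTERFACE

Orientations are given as a unit quaternion [x, y, z, w].
In Python, from cell import r, optics gives the robot as it stands. The module is installed in compiled form; this text tells all that it offers. Calls block until the motion is done:
- r.move_to(position, orientation): joint-space move of the TCP to a pose.
- r.move_linear(position, rot=None, vel=0.15): straight line of the TCP; rot=None keeps the orientation; vel is the mean speed in m/s.
- r.set_joints(angles): joint-space move.
- r.set_gripper(opening, squeeze=None): opening from 0.0 (shut) to 1.0 (fully open); squeeze is the grip in N (None keeps the last); returns when the fingers have stopped.
- r.sleep(seconds).
- r.inverse_kinematics(position, orientation): joint angles nearest the present ones, or None.
- optics.get_image(name): name is "side" or "top" or "wrist"; returns a dict with "pixels" (480x640x3 uint8, red, green, blue), "depth" (480x640 float32, m along the optical axis (not along the pixel's ray), 0 where there is no reading), "fx", "fy", "cx", "cy" (pixels), "D" ([k1, k2, p1, p2, k3] as OpenCV has them; the pictures are not rectified), "camera_from_world" (4x4, takes a point from world to camera coordinates); the wrist camera has in their place "mount" (4x4, takes a point from camera to tool coordinates, whose origin is the TCP and whose axes are the flange's). Camera axes: x right, y down, z forward; pixel columns grow to the right and rows downward; lengths in m; the calibration is good to about 2 mm. A picture is of the moment at which its call begins: read the wrist's pose just before it.
A pose or a line that the arm cannot do raises r.PlanningError and nothing moves.
- r.hand_in(): hands the job in, once; it reports no verdict.
Readings, each from a call of its own:
- r.current_t(): time.
- r.current_q(): joint angles.
- r.current_qvel(): joint speeds.
- r.current_effort(): joint torques, N m.
- r.current_tool_pos(): TCP position.
- r.current_ee_rot(): TCP orientation.
- r.current_contact_force(): force on the tool from outside, world axes, zero at the start.
- r.current_torque(): the same for the moment, N m.
- r.current_opening(): opening from 0.0 (shut) to 1.0 (fully open).
Only numpy, scipy, OpenCV 4.12 (cv2) and the standard library are available. Lean on these libraries where they do the work, as an engineer would, in place of code of your own. Each camera call takes 0.05 s, during which the arm holds its last target.

## Working session

There is one attempt and no reset: what is moved stays moved. The work goes in short steps, each a Python script; the robot and the scene stay as the last script left them, time stands still between calls to the robot, and variables do not carry over. Pictures are saved under pics/ and viewed, and the job is handed in when it is done.

```bash
mkdir -p pics; ls; cat > h.py <<'E'
import numpy as np, cv2
from cell import r, optics
from scipy.spatial.transform import Rotation as R
def grab(name,fn=None):
    im=optics.get_image(name)
    if fn: cv2.imwrite('pics/'+fn,cv2.cvtColor(im['pixels'],cv2.COLOR_RGB2BGR))
    return im
def K(im): return np.array([[im['fx'],0,im['cx']],[0,im['fy'],im['cy']],[0,0,1.]])
def pose(im,tp=None,tr=None):
    if 'camera_from_world' in im: return np.linalg.inv(np.array(im['camera_from_world']))
    T=np.eye(4);T[:3,:3]=R.from_quat(tr).as_matrix();T[:3,3]=tp
    return T@np.array(im['mount'])
def ray(im,uv,W):
    p=cv2.undistortPoints(np.array(uv,float).reshape(-1,1,2),K(im),np.array(im['D'],float)).reshape(-1,2)
    d=np.c_[p,np.ones(len(p))]@W[:3,:3].T
    return W[:3,3],d
def onplane(im,uv,z,W):
    o,d=ray(im,uv,W)
    return o+d*((z-o[2])/d[:,2])[:,None]
def withdepth(im,uv,W):
    o,d=ray(im,uv,W); uv=np.array(uv).reshape(-1,2).astype(int)
    return o+d*im['depth'][uv[:,1],uv[:,0]][:,None]
def cloud(im,W):
    v,u=np.mgrid[0:480,0:640]
    P=withdepth(im,np.c_[u.ravel(),v.ravel()],W).reshape(480,640,3)
    P[im['depth']==0]=np.nan
    return P
E
python3 - <<'E'
from h import *
print(r.current_t(),r.finger_overhang,r.current_tool_pos(),r.current_ee_rot(),r.current_opening())
for n in ['side','top','wrist']:
    im=grab(n,n+'0.png'); print(n,im['fx'],im['cx'],im['cy'],im['D'])
    if n!='wrist': print(pose(im))
    else: print(im['mount'])
print(r.current_t())
E
```

```text
pics
0.0 0.022 [0.20475523 0.51011748 0.25273866] [ 1.89747860e-01  9.81832658e-01 -5.93719734e-04 -1.69500145e-04] 0.9978916347389116
side 507.460452703124 334.4713210265537 235.22794075307758 [-0.13240918  0.          0.          0.          0.        ]
[[-0.98091509 -0.1248193   0.14908295  0.39295611]
 [-0.19417191  0.58885251 -0.78456994  1.01925676]
 [ 0.0101416  -0.79854421 -0.60185072  0.99398824]
 [ 0.          0.          0.          1.        ]]
top 584.526744473594 320.97730376819857 242.75718173028923 [-0.19729204  0.          0.          0.          0.        ]
[[-0.00450881 -0.99778133  0.0664235   0.46531616]
 [-0.99988734  0.00354739 -0.01458495  0.05162594]
 [ 0.01431696 -0.06648177 -0.99768492  1.56689037]
 [ 0.          0.          0.          1.        ]]
wrist 335.0228811874591 309.8876196916808 239.2128771521371 [-0.04440136  0.          0.          0.          0.        ]
[[-1.06031941e-03 -9.49193873e-01 -3.14690112e-01  8.08041529e-02]
 [ 9.99999437e-01 -1.01782974e-03 -2.99345450e-04 -1.51869380e-04]
 [-3.61640883e-05 -3.14690252e-01  9.49194418e-01 -1.20895261e-01]
 [ 0.00000000e+00  0.00000000e+00  0.00000000e+00  1.00000000e+00]]
0.15
```

View pics/side0.png

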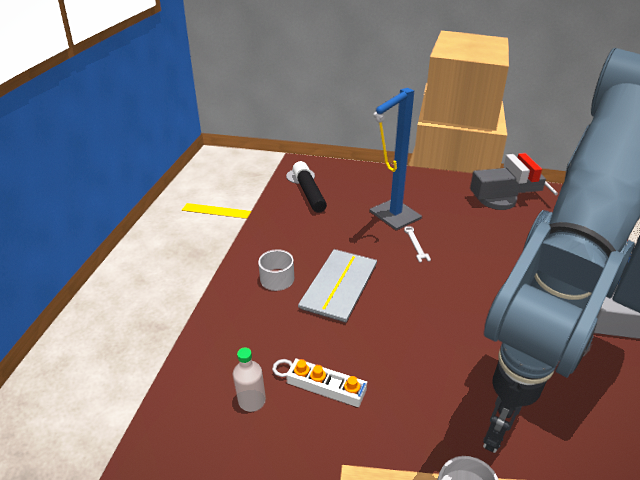

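View pics/top0.png

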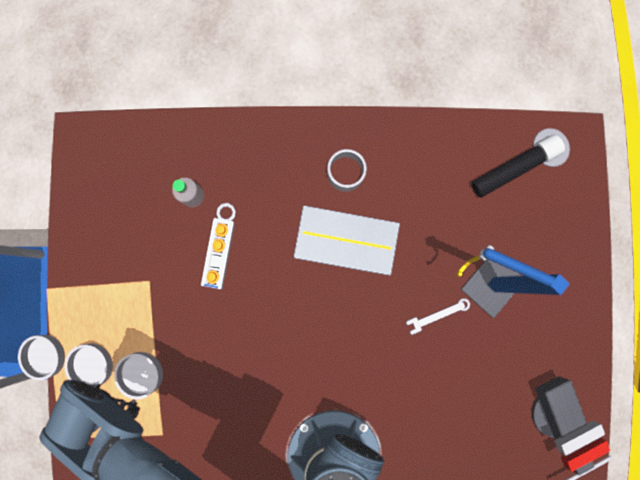

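View pics/wrist0.png

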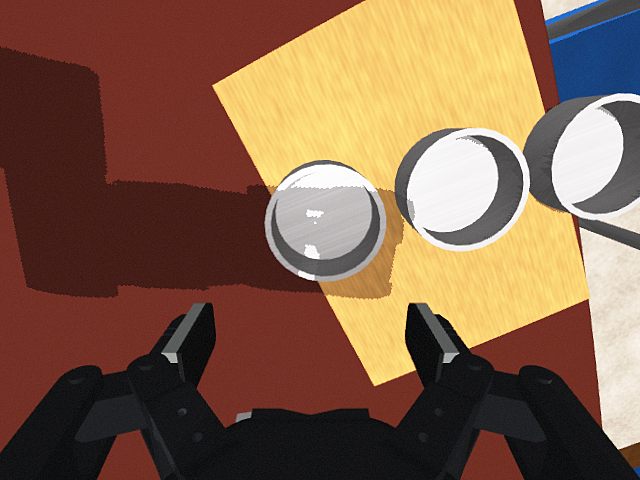

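Three bungs are present: ports -63, +21 and +63 (bung1 absent). The bar is at top px (218,250), its eye at (226,212), the shelf line at (347,241), and the hook arm end at about (488,252).

```bash
cat > loc.py <<'E'
from h import *
def blobs(mask,amin=20):
    n,l,s,c=cv2.connectedComponentsWithStats(mask.astype(np.uint8)*255)
    return [(c[i],s[i]) for i in range(1,n) if s[i,4]>=amin]
def hsv(im): return cv2.cvtColor(im['pixels'],cv2.COLOR_RGB2HSV).astype(int)
def orange(im):
    h=hsv(im); return (h[...,0]>10)&(h[...,0]<21)&(h[...,1]>180)&(h[...,2]>140)
def yellow(im):
    h=hsv(im); return (h[...,0]>=22)&(h[...,0]<33)&(h[...,1]>150)&(h[...,2]>120)
E
python3 - <<'E'
from loc import *
np.set_printoptions(precision=4,suppress=True)
for n in ['top','side']:
    im=grab(n); W=pose(im); P=cloud(im,W)
    print(n,r.current_t())
    for nm,m in [('orange',orange(im)),('yellow',yellow(im))]:
        for c,s in blobs(m,15):
            p=P[int(c[1]),int(c[0])]
            print(nm,c,s,p)
    h=hsv(im)
    for c,s in blobs((h[...,0]>100)&(h[...,0]<130)&(h[...,1]>130),6): print('blue',c,s,P[int(c[1]),int(c[0])])
    if n=='top':
        wh=(h[...,1]<45)&(h[...,2]>170)&(P[...,2]>0.015)&(P[...,2]<0.05)&(np.mgrid[0:480,0:640][1]<300)
        for c,s in blobs(wh,15): print('white',c,s,P[int(c[1]),int(c[0])])
        Q=P[(P[...,1]>.15)&(P[...,1]<.4)&(P[...,0]>.4)]
    E=P[(P[...,2]>0.1)&(P[...,1]<-0.1)&(P[...,1]>-.65)&(P[...,0]<.8)&(P[...,0]>.3)]
    print(E.min(0),E.max(0),len(E))
    if n=='side': cv2.imwrite('pics/side_crop.png',cv2.resize(cv2.cvtColor(im['pixels'],cv2.COLOR_RGB2BGR)[70:270,340:460],None,fx=4,fy=3))
    else: cv2.imwrite('pics/top_crop.png',cv2.resize(cv2.cvtColor(im['pixels'],cv2.COLOR_RGB2BGR)[160:310,150:300],None,fx=4,fy=4))
E
```

```text
top 0.2
orange [222.6333 229.5   ] [219 224   7  11  30] [0.6025 0.2868 0.0581]
orange [220.     244.5926] [216 240   7  10  27] [0.5641 0.2933 0.0483]
orange [214.     276.0345] [209 272   8  10  29] [0.4805 0.3072 0.0567]
yellow [631.3676 200.7467] [ 610    0   30  480 4529] [ 0.7984 -1.314  -0.7435]
yellow [220.5152 229.7424] [216 225  11  11  66] [0.6025 0.2919 0.059 ]
yellow [346.156  239.8156] [303 232  88  17 141] [ 0.5775 -0.0371  0.0275]
yellow [217.473  245.3784] [213 240  11  12  74] [0.561  0.2998 0.0567]
yellow [453.8428 250.3962] [440 244  39  18 159] [ 0.5486 -0.3303  0.0008]
yellow [211.1333 277.4   ] [207 273  11  10  60] [0.4779 0.3147 0.0591]
blue [ 20.6428 305.2794] [   0  247   47  130 4552] [ 0.3734  1.1592 -0.5316]
blue [524.3931 277.2109] [ 484  249   85   46 1740] [ 0.4716 -0.4326  0.2658]
white [218.3771 248.0521] [202 203  33  86 960] [0.5533 0.2976 0.0538]
white [297.4563 246.3398] [294 227   6  32 103] [0.5594 0.0924 0.0278]
[ 0.4336 -0.4584  0.1014] [ 0.5483 -0.2329  0.4562] 2101
side 0.25
orange [301.1122 369.9184] [294 365  16  12  98] [0.6036 0.3044 0
[... 391 characters left out ...]
3.2444] [297 360   9   7  45] [0.6061 0.2935 0.0542]
yellow [306.     370.5333] [302 367   7   7  15] [0.5935 0.2982 0.0375]
yellow [317.4783 368.7826] [314 366   8   7  46] [0.5656 0.304  0.0594]
yellow [318.7222 376.0278] [311 371  14   9  36] [0.5611 0.3146 0.0446]
yellow [351.9231 379.9615] [348 377   9   7  52] [0.4844 0.3166 0.0565]
yellow [355.2778 387.7778] [349 382  10   9  18] [0.4729 0.3288 0.0461]
blue [ 86.7117 155.2089] [    0     0   201   362 39475] [ 2.0218 -0.8866 -0.1648]
blue [399.7407 143.865 ] [ 376   88   38  127 1755] [ 0.4663 -0.4312  0.2753]
blue [361.4211 388.8947] [358 383   7  13  19] [0.4602 0.3187 0.0321]
[ 0.4352 -0.4536  0.1   ] [ 0.5621 -0.2157  0.4523] 1886
```

View pics/top_crop.png

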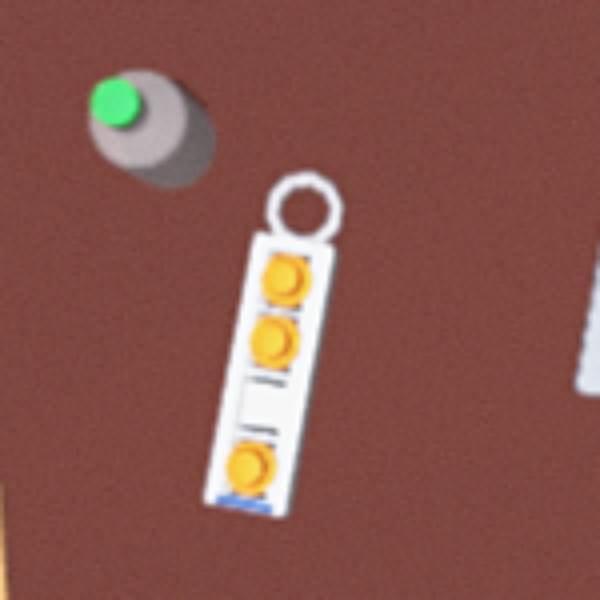

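View pics/side_crop.png

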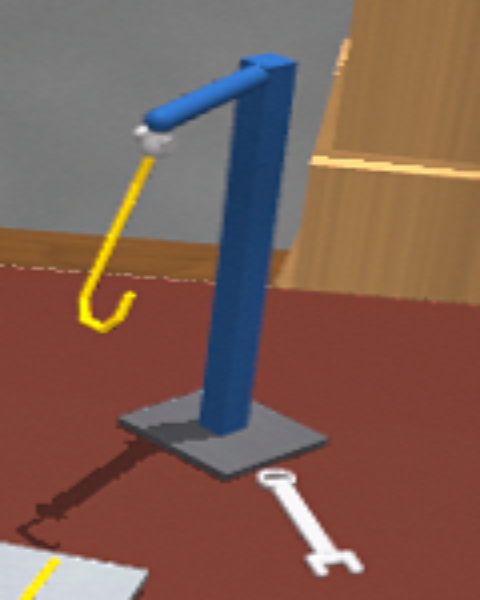

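```bash
python3 - <<'E'
from loc import *
np.set_printoptions(precision=4,suppress=True)
ims=[]
for n in ['side','top']:
    im=grab(n); W=pose(im); P=cloud(im,W)
    h=hsv(im)
    m=(h[...,0]>100)&(h[...,0]<130)&(h[...,1]>130)&(P[...,0]<.7)&(P[...,1]<0)&(P[...,1]>-.6)&(P[...,2]>0.02)
    Q=P[m]
    A=Q[Q[:,1]>-.37]
    c=A.mean(0);u,s,v=np.linalg.svd(A-c); d=v[0]*np.sign(v[0,1])
    t=(A-c)@d
    print(n,'arm axis',c,d,'end',c+d*np.percentile(t,98),'n',len(A),'zmax',Q[:,2].max())
    Po=Q[Q[:,2]<.33]; 
    if len(Po): print('post lower',Po.mean(0),Po.min(0),Po.max(0))
    y=yellow(im)&(P[...,1]<-.15)&(P[...,1]>-.5)&(P[...,2]>.1)
    H=P[y]; 
    if len(H): 
        o=np.argsort(-H[:,2]); print('hook',H[o][::max(1,len(o)//12)])
for k in range(4):
  im=grab('side',f'sw{k}.png'); y=yellow(im); y[:,:340]=0;y[:,420:]=0;y[200:]=0
  vv,uu=np.nonzero(y); print(r.current_t(), 'low', uu[np.argsort(vv)[-10:]].mean(), vv.max(),'slope',np.polyfit(vv[vv<155],uu[vv<155],1)); r.sleep(.1)
# fingers from wrist depth
for op in [None,.28,0.0]:
    if op is not None: r.set_gripper(op)
    im=optics.get_image('wrist'); T=np.array(im['mount']); P=cloud(im,T)
    for s in (-1,1):
        B=P[(np.abs(P[...,0])<.02)&(P[...,1]*s>0)&(P[...,1]*s<.07)&(P[...,2]<.06)&(P[...,2]>-.04)]
        print(op,s,len(B), 'tip z',np.percentile(B[:,2],[90,98,100]), B[B[:,2]>np.percentile(B[:,2],95)].mean(0))
    print(r.current_opening(),r.current_t())
r.set_gripper(1.0); print(r.current_t())
E
```

```text
side arm axis [ 0.5031 -0.3191  0.444 ] [ 0.421   0.9066 -0.0276] end [ 0.5212 -0.2801  0.4428] n 169 zmax 0.45151988662209985
post lower [ 0.4577 -0.4261  0.1831] [ 0.4378 -0.4462  0.0201] [ 0.478  -0.4098  0.3299]
hook [[ 0.5244 -0.2819  0.4065]
 [ 0.5288 -0.2804  0.3885]
 [ 0.5328 -0.2739  0.3728]
 [ 0.5428 -0.2699  0.3582]
 [ 0.5439 -0.2627  0.3428]
 [ 0.5481 -0.2568  0.3296]
 [ 0.5546 -0.2476  0.3145]
 [ 0.5593 -0.2449  0.2994]
 [ 0.532  -0.2177  0.2886]
 [ 0.5376 -0.2195  0.2805]
 [ 0.5342 -0.2192  0.2714]
 [ 0.5649 -0.2344  0.2622]
 [ 0.5639 -0.2299  0.2549]]
top arm axis [ 0.5027 -0.3273  0.4478] [ 0.4103  0.9119 -0.0061] end [ 0.5209 -0.2869  0.4475] n 444 zmax 0.4552368445046313
post lower [ 0.4551 -0.4272  0.1909] [ 0.437  -0.4398  0.025 ] [ 0.4763 -0.4163  0.3295]
hook [[ 0.5248 -0.2836  0.4055]
 [ 0.5278 -0.2783  0.3873]
 [ 0.5373 -0.2753  0.3678]
 [ 0.5382 -0.2707  0.3528]
 [ 0.5456 -0.2615  0.3381]
 [ 0.5514 -0.2537  0.3167]
 [ 0.5241 -0.2238  0.2989]
 [ 0.5312 -0.2213  0.2899]
 [ 0.5295 -0.219   0.2792]
 [ 0.5389 -0.2209  0.2712]
 [ 0.5573 -0.2387  0.2645]
 [ 0.5485 -0.2208  0.2612]
 [ 0.5532 -0.2331  0.2581]]
0.4 low 367.6 180 slope [ -0.3127 415.3373]
0.55 low 388.9 173 slope [  0.0688 370.9769]
0.7 low 400.3 165 slope [  0.3488 338.629 ]
0.85 low 388.1 174 slope [  0.055  372.4765]
None -1 4378 tip z [-0.0005  0.0059  0.0094] [ 0.0023 -0.0437  0.0054]
None 1 4372 tip z [-0.0007  0.0057  0.0097] [0.0021 0.0432 0.0054]
1.000209090338814 1.0
0.28 -1 7401 tip z [-0.0012  0.0131  0.0202] [ 0.0069 -0.0165  0.0125]
0.28 1 7430 tip z [-0.0008  0.0133  0.0211] [0.0067 0.0158 0.0126]
0.2785390464166222 1.6667
0.0 -1 6948 tip z [-0.0027  0.012   0.0187] [ 0.0092 -0.0063  0.0112]
0.0 1 6823 tip z [-0.0037  0.0115  0.0186] [0.009  0.0061 0.0108]
-0.0019916855755793793 2.075
2.8583
```

```bash
cat >> h.py <<'E'
TH=np.deg2rad(-43.0)
SX=np.array([np.cos(TH),np.sin(TH),0]);SY=np.array([-np.sin(TH),np.cos(TH),0]);Z=np.array([0,0,1.])
PIV=np.array([.5227,-.283,.433])
def quat(x,z):
    y=np.cross(z,x); return R.from_matrix(np.c_[x,y,z]).as_quat()
def down(a,s=-1): # tool down, tool x along s*direction a(rad)
    return quat(s*np.array([np.cos(a),np.sin(a),0]),-Z)
def hang(phi,s=-1): # bar x tilt phi from vertical leaning +SX ; tool z = cos*SX - sin*Z ; toolx = s*barx
    bx=np.sin(phi)*SX+np.cos(phi)*Z
    return quat(s*bx,np.cos(phi)*SX-np.sin(phi)*Z)
E
python3 - <<'E'
from h import *
np.set_printoptions(precision=3,suppress=True)
thr=PIV-.02*SX-.174*Z
for s in (-1,1):
    for a in (-10.4,):
        print(s,'pick',r.inverse_kinematics([.54,.303,.06],down(np.deg2rad(a),s)))
    print('view',r.inverse_kinematics([.5,.303,.25],down(np.deg2rad(a),s)))
    for phi in (90,70,60,45,30,15,0):
        f=np.deg2rad(phi); bx=np.sin(f)*SX+np.cos(f)*Z
        g=thr-bx*(.018+.112-.01)+ (0.03 if phi>30 else 0)*Z
        tz=np.cos(f)*SX-np.sin(f)*Z
        print(s,phi,r.inverse_kinematics(g-tz*.003,hang(f,s)), r.inverse_kinematics(g-tz*.103,hang(f,s)))
    print('shank',[r.inverse_kinematics(PIV-d*SX-.08*Z,hang(0,s)) for d in (0.003,.15)])
E
```

```text
-1 pick [ 0.436  0.716  1.589 -0.     0.837 -0.953]
view [ 0.465  0.417  1.563 -0.     1.162 -0.924]
-1 90 [-0.521  0.143  1.823 -0.     1.176 -1.341] [-0.521  0.066  1.665 -0.     1.411 -1.341]
-1 70 [-0.475  0.072  2.055 -0.148  0.683 -1.197] [-0.449 -0.106  1.981 -0.127  0.935 -1.211]
-1 60 [-0.453  0.08   2.157 -0.364  0.425 -0.977] [-0.405 -0.15   2.131 -0.272  0.681 -1.056]
-1 45 [-0.424  0.162  2.281  4.459  0.236  0.495] [-0.338 -0.125  2.334 -1.     0.343 -0.299]
-1 30 [-0.41   0.426  2.359  3.598  0.717  1.392] [-0.288  0.174  2.509  3.826  0.658  1.242]
-1 15 [-0.414  0.653  2.341  3.495  1.17   1.518] [-0.278  0.559  2.538  3.62   1.269  1.55 ]
-1 0 [-0.436  0.857  2.255  3.456  1.543  1.562] [-0.312  0.907  2.444  3.589  1.76   1.661]
shank [array([-0.453,  0.27 ,  2.232,  3.506,  0.963,  1.356]), array([-0.262,  0.066,  2.513,  3.702,  1.08 ,  1.283])]
1 pick [ 0.436  0.716  1.589 -0.     0.837  2.188]
view [ 0.465  0.417  1.563 -0.     1.162  2.218]
1 90 [-0.521  0.143  1.823 -0.     1.176  1.8  ] [-0.521  0.066  1.665 -0.     1.411  1.8  ]
1 70 [-0.475  0.072  2.055 -0.148  0.683  1.945] [-0.449 -0.106  1.981 -0.127  0.935  1.93 ]
1 60 [-0.453  0.08   2.157 -0.364  0.425  2.165] [-0.405 -0.15   2.131 -0.272  0.681  2.086]
1 45 [-0.424  0.162  2.281  4.459  0.236 -2.646] [-0.338 -0.125  2.334 -1.     0.343  2.843]
1 30 [-0.41   0.426  2.359  3.598  0.717 -1.749] [-0.288  0.174  2.509  3.826  0.658 -1.9  ]
1 15 [-0.414  0.653  2.341  3.495  1.17  -1.623] [-0.278  0.559  2.538  3.62   1.269 -1.592]
1 0 [-0.436  0.857  2.255  3.456  1.543 -1.58 ] [-0.312  0.907  2.444  3.589  1.76  -1.481]
shank [array([-0.453,  0.27 ,  2.232,  3.506,  0.963, -1.786]), array([-0.262,  0.066,  2.513,  3.702,  1.08 , -1.859])]
```

```bash
python3 - <<'E'
from loc import *
np.set_printoptions(precision=4,suppress=True)
a=np.deg2rad(-10.4); bx=np.array([np.cos(a),np.sin(a),0])
c=np.array([.541,.303,0])
r.move_to(c-bx*.09+[0,0,.27],down(a,-1)) 
tp,tr=r.current_tool_pos(),r.current_ee_rot()
im=grab('wrist','w1.png'); W=pose(im,tp,tr); P=cloud(im,W)
np.savez('w1.npz',tp=tp,tr=tr)
print(r.current_t(),tp)
top=(P[...,2]>.052)&(P[...,2]<.064)
for cc,s in blobs((orange(im)|yellow(im))&top,30):
    print(cc,s[4],onplane(im,[cc],.057,W))
h=hsv(im)
m=(P[...,2]>.025)&(P[...,2]<.04)&(np.abs(P[...,0]-.54)<.15)&(np.abs(P[...,1]-.3)<.1)
vv,uu=np.nonzero(m); Q=onplane(im,np.c_[uu,vv],.032,W)
rc=cv2.minAreaRect((Q[:,:2]*1000).astype(np.float32)); print(rc)
ring=(P[...,2]>.006)&(P[...,2]<.026)
E
```

```text
4.1 [0.4519 0.3199 0.2699]
[313.0106 238.7527] 376 [[0.4812 0.3176 0.057 ]]
[312.8636 309.2435] 308 [[0.5637 0.3025 0.057 ]]
[312.5436 339.784 ] 287 [[0.6037 0.2948 0.057 ]]
((576.280029296875, 313.6562805175781), (252.16526794433594, 119.66764068603516), 13.536004066467285)
```

View pics/w1.png

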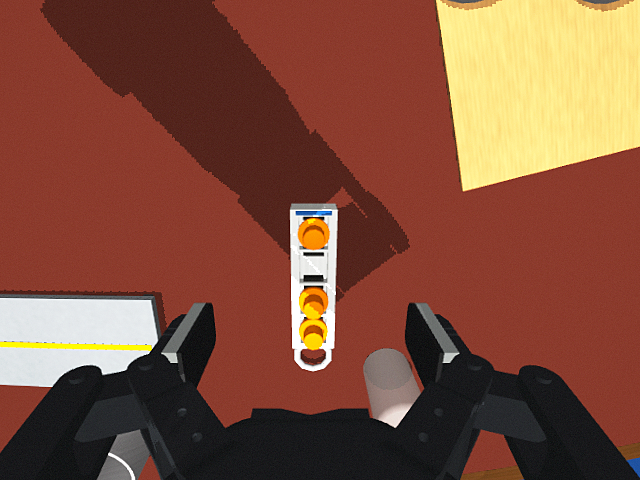

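```bash
python3 - <<'E'
from loc import *
np.set_printoptions(precision=4,suppress=True)
for n in ('top','side'):
    im=grab(n); W=pose(im); P=cloud(im,W); h=hsv(im)
    g=(h[...,0]>45)&(h[...,0]<85)&(h[...,1]>120)
    for c,s in blobs(g,15): print(n,'cap',c,s[4],onplane(im,[c],.165,W),P[int(c[1]),int(c[0])])
    Y=yellow(im); 
    m=Y&(np.abs(P[...,2]-.025)<.012)&(np.abs(P[...,1]+.04)<.15)&(P[...,0]<.7)&(P[...,0]>.45)
    vv,uu=np.nonzero(m); Q=onplane(im,np.c_[uu,vv].astype(float),.025,W)
    c=Q.mean(0);_,_,v=np.linalg.svd(Q-c); t=(Q-c)@v[0]
    print(n,'line',c,v[0],np.rad2deg(np.arctan2(v[0,1],v[0,0])),t.min(),t.max(), 'mid',c+v[0]*(t.min()+t.max())/2)
E
```

```text
top cap [178.7431 185.3119] 109 [[0.7007 0.3784 0.165 ]] [0.7009 0.3795 0.1682]
top line [ 0.5755 -0.0377  0.025 ] [-0.1834 -0.983  -0.    ] -100.56589155897993 -0.11617974842844395 0.11846583891412421 mid [ 0.5753 -0.0388  0.025 ]
side cap [244.0552 354.5801] 181 [[0.7023 0.3828 0.165 ]] [0.6999 0.3875 0.1731]
side line [ 0.5796 -0.0292  0.025 ] [0.1824 0.9832 0.    ] 79.48805280414487 -0.1261245385080114 0.11038830634359843 mid [ 0.5782 -0.0369  0.025 ]
```

```bash
cat > bung.py <<'E'
from loc import *
np.set_printoptions(precision=3,suppress=True)
A=np.deg2rad(-10.5); BX=np.array([np.cos(A),np.sin(A),0]); BY=np.array([-BX[1],BX[0],0])
BC=np.array([.5424,.3062,0])
Q0=down(A,-1)
def rocked(deg): return (R.from_rotvec(BY*np.deg2rad(deg))*R.from_quat(Q0)).as_quat()
def extract(p,zt=.0605,amp=5,sq=70):
    p=np.array([p[0],p[1],0.])
    r.move_to(p+[0,0,.12],Q0)
    r.set_gripper(.55,sq)
    r.move_linear(p+[0,0,zt],vel=.08)
    print('at',r.current_t(),r.current_contact_force())
    r.set_gripper(.0,sq)
    print('grip',r.current_opening(),r.current_contact_force(),r.current_tool_pos())
    up=0
    for k in range(13):
        up+=.001
        for d in (amp,-amp):
            pv=p+[0,0,.032+up]; off=R.from_rotvec(BY*np.deg2rad(d)).apply([0,0,zt-.032])
            r.move_linear(pv+off,rot=rocked(d),vel=.04)
            f=r.current_contact_force()
            print(k,d,f,end=' | ')
        print(round(r.current_t(),2))
    r.move_linear(p+[0,0,zt+.02],rot=Q0,vel=.05)
    print('out',r.current_contact_force(),r.current_opening(),r.current_t())
E
python3 - <<'E'
from bung import *
extract((.604,.295)); 
grab('top','t2.png'); grab('side','s2.png')
im=cv2.imread('pics/s2.png')[320:440,220:400]; cv2.imwrite('pics/s2c.png',cv2.resize(im,None,fx=4,fy=4))
E
```

```text
at 6.425 [-0.518  0.037  0.397]
grip 0.25053283171677065 [-0.08   1.836  5.42 ] [0.605 0.295 0.061]
0 5 [-0.833  1.214  8.417] | 0 -5 [ 1.351 -1.622  2.79 ] | 7.35
1 5 [-2.032  0.655  4.707] | 1 -5 [ 1.811 -0.026 -2.631] | 8.0
2 5 [-2.381  0.027  4.165] | 2 -5 [ 1.129 -0.017 -4.675] | 8.65
3 5 [-1.279  0.03   3.686] | 3 -5 [ 1.591 -0.01  -3.682] | 9.3
4 5 [-2.275  0.764  3.778] | 4 -5 [ 1.04  -0.918 -3.833] | 9.95
5 5 [-1.723  0.616  3.322] | 5 -5 [ 0.978  0.663 -3.364] | 10.6
6 5 [-1.817 -0.522  4.214] | 6 -5 [-0.218 -0.224 -4.43 ] | 11.25
7 5 [-2.112 -0.041  3.486] | 7 -5 [ 1.36  -0.386 -3.144] | 11.9
8 5 [-1.853 -0.346  2.844] | 8 -5 [-0.584 -0.729  2.793] | 12.55
9 5 [-2.051 -0.042 13.621] | 9 -5 [ 0.176 -0.062 -0.528] | 13.2
10 5 [-0.082  0.214  8.153] | 10 -5 [-1.702  0.343 -0.864] | 13.85
11 5 [ 2.728 -1.22   3.709] | 11 -5 [-0.39   1.131 -0.661] | 14.5
12 5 [0.045 0.444 0.742] | 12 -5 [ 0.532 -0.061 -0.567] | 15.15
out [ 0.75   0.457 -0.678] 0.2495189387200525 15.45
```

View pics/s2c.png

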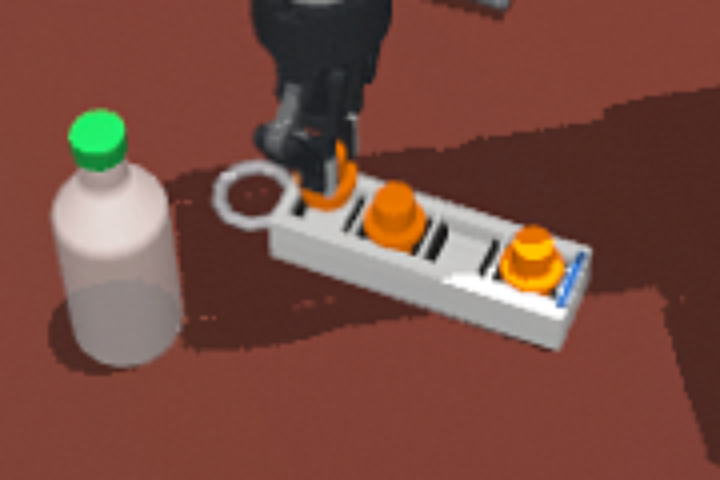

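```bash
cat >> bung.py <<'E'
SA=np.deg2rad(79.5); SHY=np.array([np.cos(SA),np.sin(SA),0]); SHX=np.array([SHY[1],-SHY[0],0])
SC=np.array([.577,-.0375,.025])
QP=[down(SA,1),down(SA,-1)]
def place(t):
    p=SC+SHY*t; p[2]=0
    q=min(QP,key=lambda q:abs((lambda j:j[5] if j is not None else 9)(r.inverse_kinematics(p+[0,0,.15],q))))
    tp=r.current_tool_pos(); r.move_linear([tp[0],tp[1],.16],vel=.25)
    r.move_to(p+[0,0,.15],q)
    r.sleep(.2); f0=r.current_contact_force()[2]
    print('open',r.current_opening(),'f0',f0)
    r.move_linear(p+[0,0,.073],vel=.12)
    z=.073; r.sleep(.1); f0=r.current_contact_force()[2]
    while z>.055:
        z-=.001; r.move_linear(p+[0,0,z],vel=.02)
        f=r.current_contact_force()[2]
        if f-f0>3: break
    print('touch z',z,f,f0)
    r.set_gripper(.5,20)
    r.move_linear(p+[0,0,.13],vel=.15)
    print('t',r.current_t())
def lookshelf(fn):
    for n in ('top','side'):
        im=grab(n,fn+n+'.png'); W=pose(im);P=cloud(im,W)
        for c,s in blobs((orange(im)|yellow(im))&(P[...,2]>.05)&(P[...,2]<.075)&(np.abs(P[...,1]+.04)<.16)&(P[...,0]>.4)&(P[...,0]<.75),4):
            q=onplane(im,[c],.061,W)[0]; d=q-SC; print(n,c,s[4],'shelf xy',d@SHX,d@SHY,q)
E
python3 - <<'E'
from bung import *
place(.055)
r.move_linear(r.current_tool_pos()+np.array([0,0,.1]),vel=.25)
lookshelf('p1')
im=cv2.imread('pics/p1side.png')[200:340,260:440]; cv2.imwrite('pics/p1c.png',cv2.resize(im,None,fx=4,fy=4))
E
```

```text
open 0.24807570475940363 f0 -0.4672302454259283
touch z 0.06499999999999999 7.773454371285536 -0.622563738493461
t 21.1167
side [332.964 284.782] 55 shelf xy -0.0032931273563511325 0.06043236911548866 [0.585 0.023 0.061]
```

View pics/p1c.png

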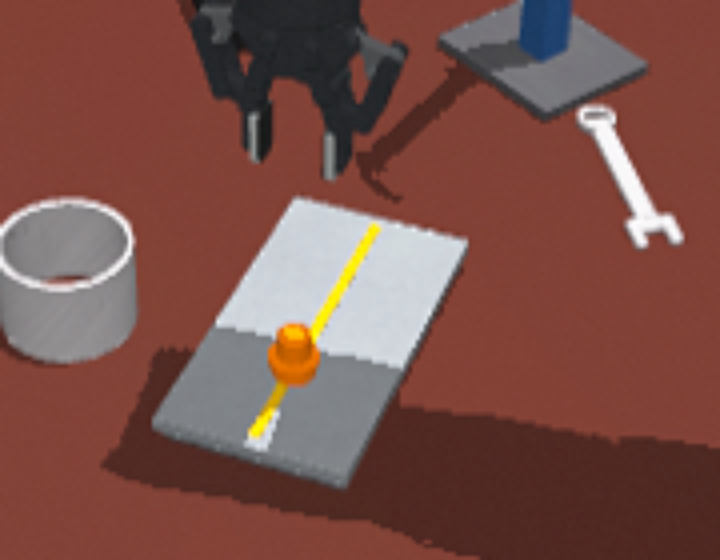

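```bash
cat >> bung.py <<'E'
def viewbar(fn):
    c=BC-BX*.09+[0,0,.27]
    r.move_to(c,Q0); r.sleep(.15)
    tp,tr=r.current_tool_pos(),r.current_ee_rot()
    im=grab('wrist',fn); W=pose(im,tp,tr); P=cloud(im,W); out=[]
    for cc,s in blobs((orange(im)|yellow(im))&(P[...,2]>.052)&(P[...,2]<.064)&(np.abs(P[...,1]-.3)<.1),60):
        p=onplane(im,[cc],.057,W)[0]; out.append(p); print('bung',cc,s[4],p,'bar xy',(p-BC)@BX,(p-BC)@BY)
    return out
E
python3 - <<'E'
from bung import *
b=viewbar('w2.png')
b=max(b,key=lambda p:p[0])
extract(b); place(.002)
r.move_linear(r.current_tool_pos()+np.array([0,0,.1]),vel=.25)
b=viewbar('w3.png')
lookshelf('p2')
extract(b[0]); place(-.051)
r.move_linear(r.current_tool_pos()+np.array([0,0,.1]),vel=.25)
lookshelf('p3')
im=cv2.imread('pics/p3side.png')[200:340,260:440]; cv2.imwrite('pics/p3c.png',cv2.resize(im,None,fx=4,fy=4))
E
```

```text
bung [311.152 235.089] 382 [0.479 0.318 0.057] bar xy -0.06415129853696241 0.0003308922039891887
bung [312.042 305.971] 307 [0.562 0.304 0.057] bar xy 0.019540594366222946 0.0011717264403310053
at 25.1167 [-0.481  0.112  0.569]
grip 0.24875154080925196 [-0.838  2.362  5.262] [0.562 0.304 0.061]
0 5 [-2.414 -0.079  8.041] | 0 -5 [ 0.875 -1.336  1.936] | 26.04
1 5 [-1.351  2.325  4.753] | 1 -5 [ 1.464 -0.101 -3.895] | 26.69
2 5 [-3.102  1.546  3.511] | 2 -5 [ 0.414 -0.231 -4.684] | 27.34
3 5 [-1.541  0.746  3.767] | 3 -5 [ 1.463  0.012 -2.914] | 27.99
4 5 [-3.756  1.9    4.015] | 4 -5 [ 1.427 -0.749 -3.733] | 28.64
5 5 [-1.163  1.29   2.775] | 5 -5 [ 1.594 -1.133 -4.052] | 29.29
6 5 [-2.415  0.702  2.647] | 6 -5 [ 0.916 -1.255 -4.593] | 29.94
7 5 [-2.018  1.484  2.627] | 7 -5 [ 2.014 -0.949 -1.852] | 30.59
8 5 [-3.286  1.668  2.73 ] | 8 -5 [-2.379 -0.14   3.1  ] | 31.24
9 5 [-1.962  1.121 12.812] | 9 -5 [-1.125  0.31  -0.221] | 31.89
10 5 [-0.208  0.34   7.864] | 10 -5 [1.015 0.495 0.267] | 32.54
11 5 [2.08  0.228 3.891] | 11 -5 [ 2.    -0.217 -0.586] | 33.19
12 5 [ 0.259 -0.056 -0.076
[... 1723 characters left out ...]
99621069 f0 -0.8975359225676351
touch z 0.06499999999999999 6.321434666120365 -1.0098690346511985
t 59.0
top [327.561 235.912] 57 shelf xy -0.0029724166594297806 0.050312236124955084 [0.583 0.013 0.061]
top [346.064 239.213] 47 shelf xy -0.002828934516009788 0.0017075087043789156 [ 0.575 -0.035  0.061]
top [364.657 253.114] 35 shelf xy -0.0296850393281578 -0.05196919367620806 [ 0.538 -0.083  0.061]
side [355.537 265.167] 54 shelf xy -0.03205494409295003 -0.03996936749435745 [ 0.538 -0.071  0.061]
side [340.075 272.943] 53 shelf xy -0.003545938910417855 0.007837457361501625 [ 0.575 -0.029  0.061]
side [333.016 284.639] 61 shelf xy -0.0032137524163527173 0.05984997702422521 [0.585 0.022 0.061]
```

View pics/p3c.png

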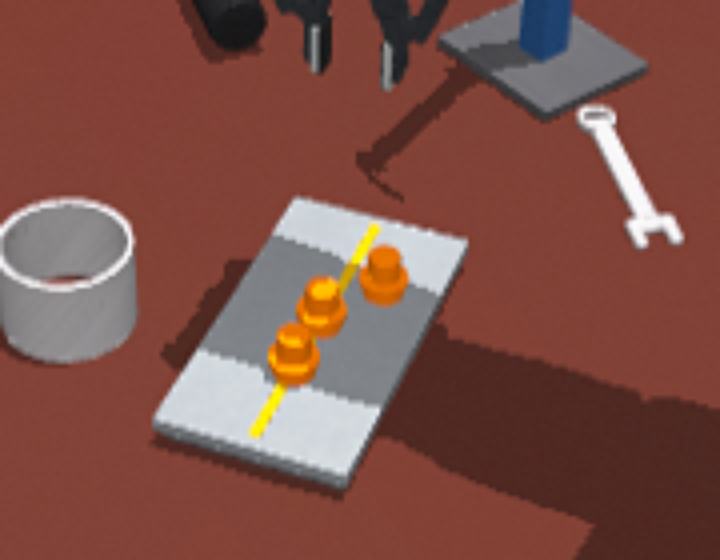

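View pics/p3side.png

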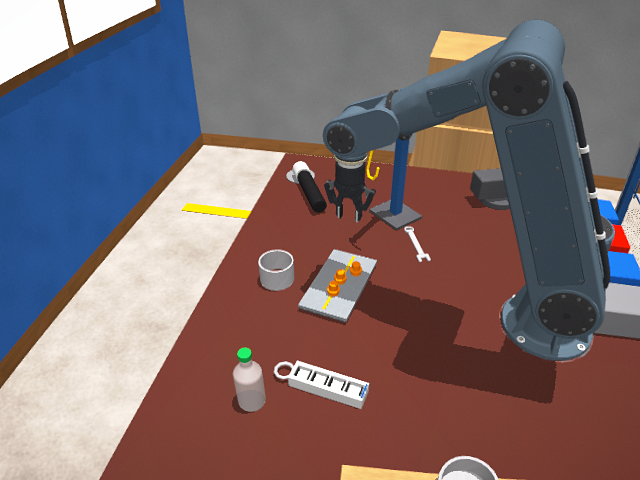

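The third bung, px (385,275) in the crop, was knocked about 28 mm off the line after release. It is still upright, so I'll move it back.

```bash
python3 - <<'E'
from bung import *
p=SC+SHY*(-.046)+SHX*(-.028); p[2]=0
q=r.current_ee_rot()
r.set_gripper(.6,40)
r.move_to(p+[0,0,.13],q); r.move_linear(p+[0,0,.0662],vel=.1)
print(r.current_contact_force())
r.set_gripper(0,40); print('op',r.current_opening())
r.move_linear(p+[0,0,.09],vel=.1)
place(-.051)
r.move_linear(r.current_tool_pos()+np.array([-.1,0,.1]),vel=.25)
lookshelf('p4')
im=cv2.imread('pics/p4side.png')[200:340,260:440]; cv2.imwrite('pics/p4c.png',cv2.resize(im,None,fx=4,fy=4))
E
```

```text
[ 1.605 -0.825 -0.052]
op 0.2618145596258724
open 0.2612143031990236 f0 0.21989735207938743
touch z 0.06599999999999999 11.539068099928713 -0.22593338643581998
t 66.375
top [327.492 235.967] 61 shelf xy -0.0031447941935389225 0.05046407864800791 [0.583 0.013 0.061]
top [346.967 239.492] 61 shelf xy -0.003122655035262984 -0.0007207137287665873 [ 0.574 -0.038  0.061]
top [367.714 243.143] 63 shelf xy -0.002823934393212928 -0.055308589325949106 [ 0.564 -0.091  0.061]
side [346.739 261.543] 46 shelf xy -0.003327896100434451 -0.0454448893235521 [ 0.565 -0.082  0.061]
side [340.083 273.104] 48 shelf xy -0.003811145498461541 0.00846073216232225 [ 0.575 -0.028  0.061]
side [333.   284.85] 60 shelf xy -0.003485369390432798 0.060647560375638364 [0.585 0.023 0.061]
```

View pics/p4c.png

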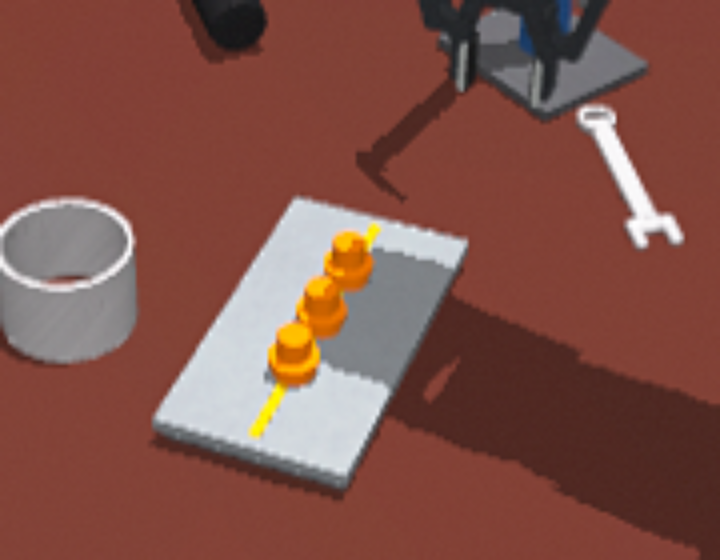

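```bash
python3 - <<'E'
from h import *
np.set_printoptions(precision=3,suppress=True)
print(r.current_q())
r.set_gripper(1.0,20)
# fold back high, then flip wrist
p=PIV-.22*SX-.06*Z
j=r.inverse_kinematics(p,hang(0,1)); print(j)
j1=np.array(j); cur=np.array(r.current_q()); 
up=r.inverse_kinematics([.38,-.12,.42],r.current_ee_rot()); print(up)
r.set_joints(up)
if j1[3]<2: j1=j1
r.set_joints(j1); print(r.current_q(),r.current_t())
r.sleep(.2)
for k in range(3):
    tp,tr=r.current_tool_pos(),r.current_ee_rot()
    im=grab('wrist',f'hk{k}.png'); W=pose(im,tp,tr); np.savez(f'hk{k}.npz',depth=im['depth'],W=W)
    r.sleep(.15)
E
```

```text
[-0.283  0.248  1.864  0.     1.032 -0.1  ]
[-0.076 -0.117  2.594  3.935  1.068 -2.026]
[-0.423 -0.074  1.74  -0.     1.477 -0.24 ]
[-0.076 -0.117  2.593  3.935  1.068 -2.026] 71.8333
```

View pics/hk0.png

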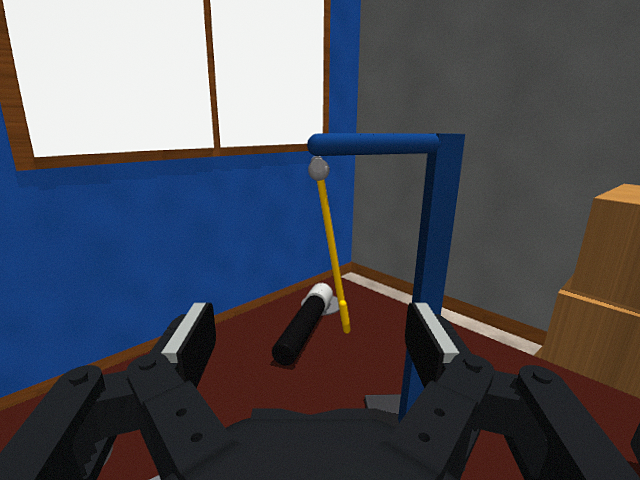

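View pics/hk1.png

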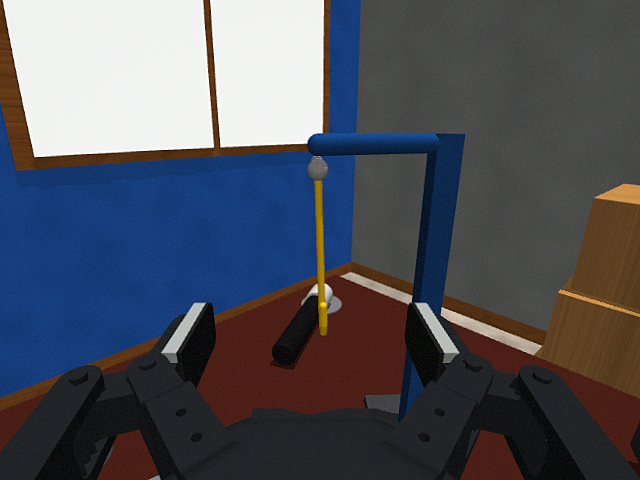

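```bash
cat > hk.py <<'E'
from loc import *
np.set_printoptions(precision=4,suppress=True)
def hook(im,W,zmin=.2):
    P=cloud(im,W); rel=P-PIV
    near=(np.abs(rel@SX)<.08)&(np.abs(rel@SY)<.14)&(rel[...,2]<.03)&(rel[...,2]>-.21)
    h=hsv(im); y=(h[...,0]>18)&(h[...,0]<33)&(h[...,1]>150)&(h[...,2]>80)
    m=y&near
    Q=rel[m]; S=np.c_[Q@SX,Q@SY,Q[:,2]]
    g=(h[...,1]<60)&near&(rel[...,2]>-.03)
    G=rel[g]; G=np.c_[G@SX,G@SY,G[:,2]]
    return S,G,m,g
def view():
    tp,tr=r.current_tool_pos(),r.current_ee_rot()
    im=optics.get_image('wrist'); return im,pose(im,tp,tr)
E
python3 - <<'E'
from hk import *
for k in range(6):
    t=r.current_t(); im,W=view(); S,G,m,g=hook(im,W)
    sh=S[(S[:,2]>-.13)]
    c=np.polyfit(sh[:,2],sh[:,1],1)
    print(t,len(S),'shank y(z) slope',c,'x med',np.median(sh[:,0]),'grey',len(G),np.median(G,0),G.min(0),G.max(0),'low',S[:,2].min())
    r.sleep(.05)
P=cloud(im,W); h=hsv(im)
b=(h[...,0]>100)&(h[...,0]<130)&(h[...,1]>100)
rel=P-PIV
A=rel[b&(np.abs(rel[...,2])<.05)&(np.linalg.norm(rel,axis=2)<.2)]
S=np.c_[A@SX,A@SY,A[:,2]]
print('arm z',np.percentile(S[:,2],[2,50,98]),'fit x(y)',np.polyfit(S[S[:,1]>-.1,1],S[S[:,1]>-.1,0],1),'ymax',S[:,1].max())
Po=rel[b&(rel[...,2]<-.05)&(np.linalg.norm(rel,axis=2)<.4)&(np.abs(rel@SX)<.15)]
S=np.c_[Po@SX,Po@SY,Po[:,2]]; print('post',np.percentile(S,[2,50,98],axis=0))
E
```

```text
72.6333 1064 shank y(z) slope [-0.0012 -0.0079] x med 0.002278410982841715 grey 394 [-0.0042 -0.0074 -0.0161] [-0.0079 -0.0179 -0.0277] [0.0204 0.0025 0.0171] low -0.19269697883772224
72.7333 1044 shank y(z) slope [ 0.1354 -0.0063] x med 0.002475889131594586 grey 388 [-0.0042 -0.0076 -0.0161] [-0.0079 -0.0189 -0.0277] [0.0208 0.0024 0.017 ] low -0.19127362321142463
72.8333 1049 shank y(z) slope [ 0.1867 -0.0057] x med 0.0024788290231380025 grey 394 [-0.0041 -0.0084 -0.0163] [-0.0078 -0.0189 -0.0276] [0.0203 0.0024 0.017 ] low -0.19061862326794793
72.9333 1045 shank y(z) slope [ 0.1159 -0.0064] x med 0.002482979037673646 grey 387 [-0.0041 -0.0076 -0.0162] [-0.009  -0.0189 -0.0278] [0.0202 0.0024 0.017 ] low -0.19074048649231293
73.0333 1073 shank y(z) slope [-0.0306 -0.0083] x med 0.002281857025314838 grey 389 [-0.0043 -0.0074 -0.0164] [-0.0083 -0.0178 -0.0278] [0.0207 0.0025 0.0171] low -0.1940197426852412
73.1333 1090 shank y(z) slope [-0.1563 -0.0098] x med 0.002095773368995184 grey 388 [-0.0044 -0.0065 -0.016 ] [-0.0084 -0.0169 -0.0279] [0.0211 0.0035 0.017 ] low -0.19043210016428097
arm z [-0.0471  0.0024  0.0169] fit x(y) [-0.3315 -0.005 ] ymax 0.003482954279922688
post [[ 0.0419 -0.1711 -0.3564]
 [ 0.0438 -0.1502 -0.1335]
 [ 0.0705 -0.1415 -0.0531]]
```

```bash
sed -i 's/^PIV=.*/PIV=np.array([.5227,-.283,.433])\nPIV=PIV+.0055*SX-.0078*SY/' h.py; python3 - <<'E'
from hk import *
q=hang(0,1)
g=PIV-.003*SX-.092*Z
print(r.current_t())
r.move_linear(g-.12*SX,rot=q,vel=.15)
r.move_linear(g,vel=.12)
print(r.current_contact_force(),r.current_t())
r.set_gripper(.16,20); r.sleep(.3)
r.set_gripper(0,20); r.sleep(.4)
print('grip',r.current_opening(),r.current_contact_force(),r.current_t(),r.current_tool_pos()-g)
im,W=view(); S,G,m,gg=hook(im,W)
cv2.imwrite('pics/hg.png',cv2.cvtColor(im['pixels'],cv2.COLOR_RGB2BGR))
lo=S[S[:,2]<-.13]; hi=S[S[:,2]>-.06]
print(len(S),np.median(lo,0),np.median(hi,0),S.min(0),S.max(0))
E
```

```text
73.2333
[-0.2857  0.2778  0.0885] 75.25
grip 0.08958890519580842 [-0.212   0.5865  0.5017] 76.8417 [-0.  0.  0.]
4258 [-0.0031 -0.0003 -0.1332] [-0.0031  0.0001 -0.0437] [-0.0075 -0.0041 -0.1382] [ 0.0008  0.0038 -0.0288]
```

View pics/hg.png

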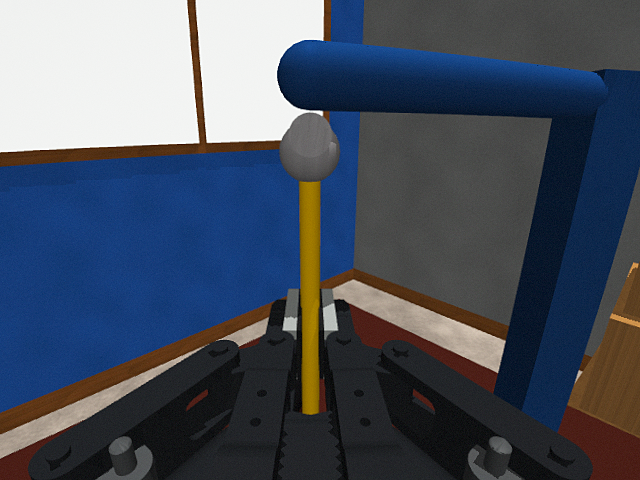

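```bash
python3 - <<'E'
from hk import *
q=hang(0,1); g=PIV-.003*SX-.092*Z
r.sleep(.3)
r.set_gripper(.3,20); r.set_gripper(1.0,20)
r.move_linear(g-.16*SX,vel=.12); r.sleep(.2)
for k in range(8):
    t=r.current_t(); im,W=view(); S,G,m,gg=hook(im,W)
    sh=S[(S[:,2]>-.13)&(S[:,2]<-.03)]; c=np.polyfit(sh[:,2],sh[:,1],1)
    print(round(t,2),'slope',c); r.sleep(.05)
cv2.imwrite('pics/hs.png',cv2.cvtColor(im['pixels'],cv2.COLOR_RGB2BGR))
np.savez('hs.npz',W=W,depth=im['depth'],px=im['pixels'])
# geometry
vv,uu=np.nonzero(m); P=cloud(im,W); 
for z in np.arange(-.03,-.21,-.01):
    s=S[np.abs(S[:,2]-z)<.005]
    if len(s): print(round(z,3),len(s),np.median(s,0),'x rng',s[:,0].min(),s[:,0].max())
for n in ('top','side'):
    im=grab(n,'h4'+n+'.png')
E
```

```text
79.8 slope [0.0027 0.0002]
79.9 slope [0.0006 0.    ]
80.0 slope [ 0.0012 -0.    ]
80.1 slope [-0.0004 -0.0001]
80.2 slope [-0.0041 -0.0007]
80.3 slope [-0.0038 -0.0007]
80.4 slope [-0.004  -0.0004]
80.5 slope [ 0.0004 -0.    ]
-0.03 71 [-0.0031  0.0003 -0.0315] x rng -0.004556872988722665 0.000727648503219124
-0.04 95 [-0.0034 -0.0005 -0.0396] x rng -0.005505118495148705 -0.0011127993484864058
-0.05 100 [-0.0033  0.0003 -0.05  ] x rng -0.005298893577768139 -0.0013207065553754514
-0.06 93 [-0.0032 -0.0005 -0.0601] x rng -0.005260657215578054 -0.001004854225002123
-0.07 95 [-0.0032  0.0003 -0.0699] x rng -0.005621342189868481 -0.0011059180160657635
-0.08 87 [-0.0032  0.0004 -0.0801] x rng -0.00520389500773863 -0.0015366276872788634
-0.09 90 [-0.0034 -0.0001 -0.0898] x rng -0.005212992643563787 -0.0009828699894020838
-0.1 87 [-0.0031 -0.0005 -0.0999] x rng -0.0052373216415908365 -0.0009351030305017018
-0.11 86 [-0.0031  0.0004 -0.1101] x rng -0.005385383426648891 -0.0007686601689801722
-0.12 83 [-0.0033 -0.0005 -0.1202] x rng -0.004669742106147046 -0.0007249600866437035
-0.13 77 [-0.0031  0.0004 -0.1302] x rng -0.005900460169119693 -0.0002705774432892399
-0.14 83 [-0.003   0.0004 -0.1399] x rng -0.004496361594490101 8.12700221966885e-05
-0.15 156 [-0.0046 -0.     -0.1507] x rng -0.04433074872550954 -0.0005357603103784766
-0.16 171 [-0.0419 -0.0005 -0.16  ] x rng -0.04600678982804341 0.0009891364121803
-0.17 127 [-0.0424 -0.0005 -0.1689] x rng -0.04505210370109657 -0.0008784356208890625
-0.18 52 [-0.0405 -0.0005 -0.1797] x rng -0.044119041398624236 -0.0347296420456812
-0.19 37 [-0.0345 -0.0005 -0.1887] x rng -0.03756059024469223 -0.03155277065243719
```

View pics/hs.png

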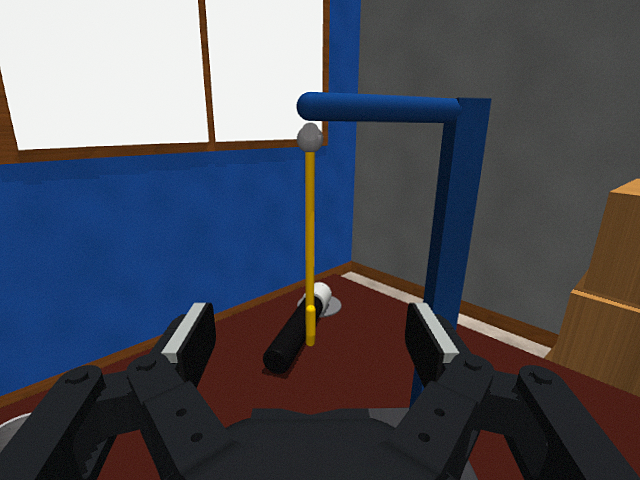

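View pics/h4side.png

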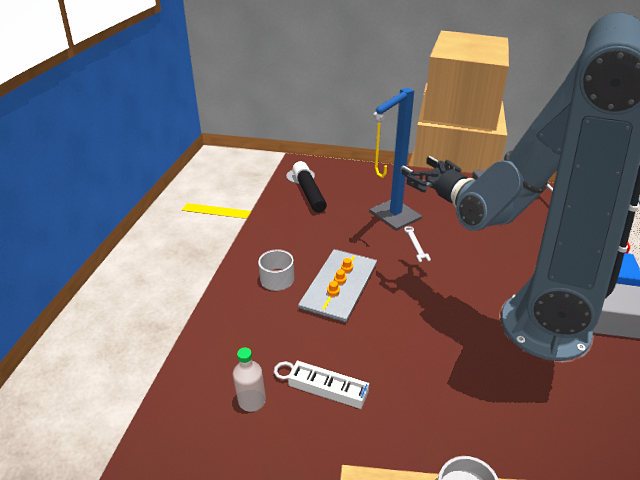

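```bash
python3 - <<'E'
from bung import *
up=r.inverse_kinematics([.45,.1,.40],down(A,1))
print(up); 
# retreat from the hook straight back first
r.move_linear(r.current_tool_pos()-.04*SX,vel=.15)
r.set_joints(up)
r.move_to(BC+BX*.06+[0,0,.27],down(A,1)); r.sleep(.2)
tp,tr=r.current_tool_pos(),r.current_ee_rot()
im=grab('wrist','b1.png'); W=pose(im,tp,tr); P=cloud(im,W)
np.savez('b1.npz',W=W,depth=im['depth'],px=im['pixels'])
L=(P-BC); lx=L@BX; ly=L@BY
m=(P[...,2]>.024)&(P[...,2]<.042)&(np.abs(lx)<.11)&(np.abs(ly)<.045)
m=cv2.morphologyEx(m.astype(np.uint8),cv2.MORPH_CLOSE,np.ones((9,9)))
cs,_=cv2.findContours(m,cv2.RETR_EXTERNAL,cv2.CHAIN_APPROX_NONE); c=max(cs,key=cv2.contourArea).reshape(-1,2)
Q=onplane(im,c.astype(float),.032,W)
rc=cv2.minAreaRect((Q[:,:2]*1000).astype(np.float32)); print(rc,r.current_t(),tp)
E
```

```text
[ 0.118  0.064  1.649 -0.     1.429  1.872]
((539.8230590820312, 311.55389404296875), (52.10067367553711, 181.00021362304688), 80.52945709228516) 85.6 [0.602 0.295 0.271]
```

View pics/b1.png

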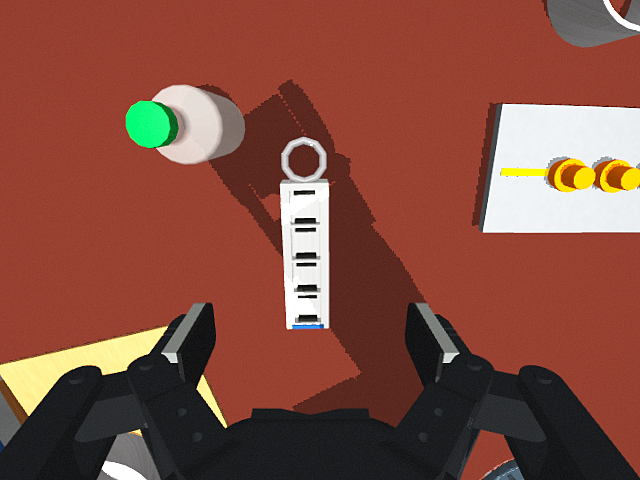

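Clean fit: 181 x 52 mm, all ports empty. Picking the bar.

```bash
python3 - <<'E'
from bung import *
a=np.deg2rad(-9.47); c=np.array([.5398,.3116,0])
q=down(a,1)
r.set_gripper(1.0,90)
r.move_to(c+[0,0,.1],q); r.move_linear(c+[0,0,.0205],vel=.1)
print(r.current_contact_force())
r.set_gripper(0,90); r.sleep(.2)
print('op',r.current_opening(),r.current_contact_force(),r.current_t())
r.move_linear(c+[0,0,.12],vel=.1); r.sleep(.2)
print(r.current_contact_force(),r.current_torque(),r.current_opening())
r.move_linear(c+[0,0,.36],vel=.25)
T=PIV-.02*SX; T[2]=.248
print(r.current_q(),r.current_t())
for psi in (-43,-30,-20,-10,0,5,10):
    for phi in (90,75,65,50,40,20,0):
        f=np.deg2rad(phi);ps=np.deg2rad(psi); hx=np.array([np.cos(ps),np.sin(ps),0]); bx=np.sin(f)*hx+np.cos(f)*Z; tz=np.cos(f)*hx-np.sin(f)*Z
        E=T+(np.array([0,0,-.018]) if phi<=20 else -.02*SX+.055*Z)
        g=E-.112*bx-.003*tz
        j=r.inverse_kinematics(g,quat(bx,tz)); print(psi,phi,j)
E
```

```text
[0.043 0.484 0.651]
op 0.595413164778972 [-1.288 -1.596  6.251] 88.1333
[ 0.16 -0.49 -9.16] [0.042 0.053 0.008] 0.5957255191038289
[ 0.449  0.411  1.307 -0.     1.427  2.185] 90.5833
-43 90 [-0.534  0.112  1.823 -0.     1.206  1.787]
-43 75 [-0.502  0.042  1.998 -0.085  0.85   1.868]
-43 65 [-0.479  0.025  2.107 -0.203  0.597  1.987]
-43 50 [-0.447  0.062  2.25  -0.906  0.247  2.697]
-43 40 [-0.431  0.138  2.324  4.121  0.294 -2.32 ]
-43 20 [-0.442  0.646  2.341  3.472  1.075 -1.624]
-43 0 [-0.463  0.916  2.234  3.429  1.579 -1.568]
-30 90 [-0.591  0.104  1.833 -0.     1.205  1.503]
-30 75 [-0.602  0.026  2.015  0.027  0.841  1.477]
-30 65 [-0.609  0.004  2.129  0.066  0.576  1.438]
-30 50 [-0.619  0.035  2.279  0.44   0.145  1.061]
-30 40 [-0.625  0.111  2.357  2.764  0.212 -1.266]
-30 20 [-0.636  0.644  2.375  3.023  1.1   -1.555]
-30 0 [-0.628  0.92   2.262  3.037  1.611 -1.575]
-20 90 [-0.634  0.106  1.83   0.     1.206  1.286]
-20 75 [-0.678  0.031  2.009  0.111  0.856  1.18 ]
-20 65 [-0.708  0.01   2.122  0.261  0.614  1.028]
-20 50 [-0.751  0.044  2.27   0.993  0.305  0.285]
-
[... 839 characters left out ...]
4 -1.507]
5 90 [-0.725  0.147  1.782  0.     1.212  0.759]
5 75 [-0.827  0.103  1.931  0.253  0.961  0.527]
5 65 [-0.893  0.103  2.022  0.497  0.827  0.285]
5 50 [-0.978  0.157  2.139  0.992  0.736 -0.222]
5 40 [-1.017  0.231  2.197  1.341  0.779 -0.589]
5 20 [-1.024  0.668  2.197  1.921  1.112 -1.295]
5 0 [-0.971  0.911  2.114  2.081  1.513 -1.469]
10 90 [-0.738  0.16   1.767  0.     1.215  0.658]
10 75 [-0.847  0.125  1.906  0.267  0.989  0.416]
10 65 [-0.916  0.13   1.991  0.509  0.876  0.179]
10 50 [-1.002  0.188  2.098  0.96   0.81  -0.279]
10 40 [-1.041  0.262  2.152  1.263  0.853 -0.597]
10 20 [-1.048  0.679  2.148  1.793  1.132 -1.244]
10 0 [-0.994  0.913  2.072  1.969  1.51  -1.426]
```

```bash
cat > hang.py <<'E'
from hk import *
T=PIV-.02*SX; T[2]=.248
TIP=PIV-.04*SX; TIP[2]=.286
def axes(phi,psi):
    f=np.deg2rad(phi);ps=np.deg2rad(psi); hx=np.array([np.cos(ps),np.sin(ps),0])
    return np.sin(f)*hx+np.cos(f)*Z, np.cos(f)*hx-np.sin(f)*Z, hx
EYE=np.array([.112,0,.003])   # eye in tool frame (x,y,z)
def tcp_for_eye(E,phi,psi,eye=None):
    e=EYE if eye is None else eye
    bx,tz,hx=axes(phi,psi); ty=np.cross(tz,bx)
    return E-e[0]*bx-e[1]*ty-e[2]*tz, quat(bx,tz)
E
python3 - <<'E'
from hang import *
psi=-20;phi=65
bx,tz,hx=axes(phi,psi)
E0=TIP-.001*hx; E0[2]=T[2]+.080
p,q=tcp_for_eye(E0-.10*hx,phi,psi)
r.move_to(p,q); r.sleep(.3)
print(r.current_t(),r.current_q(),r.current_contact_force(),r.current_opening())
tp,tr=r.current_tool_pos(),r.current_ee_rot()
im=grab('wrist','e1.png'); np.savez('e1.npz',W=pose(im,tp,tr),mount=im['mount'],depth=im['depth'],px=im['pixels'])
grab('side','e1s.png')
E
```

```text
92.9167 [-0.8453 -0.2506  2.2718  0.2986  0.754   0.8934] [ 0.2061  0.0285 -9.1155] 0.5974508035558794
```

View pics/e1.png

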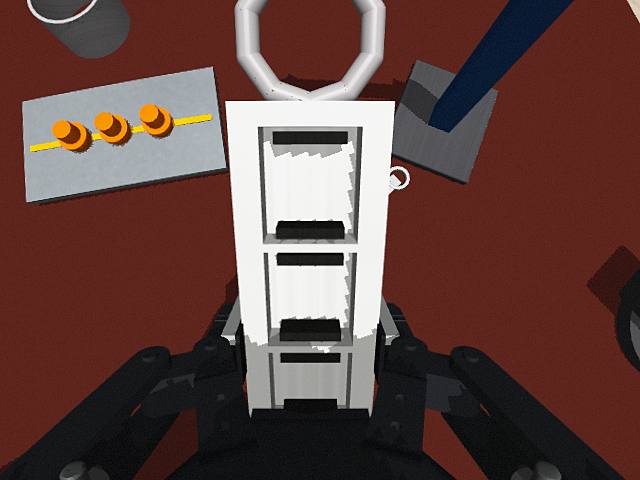

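View pics/e1s.png

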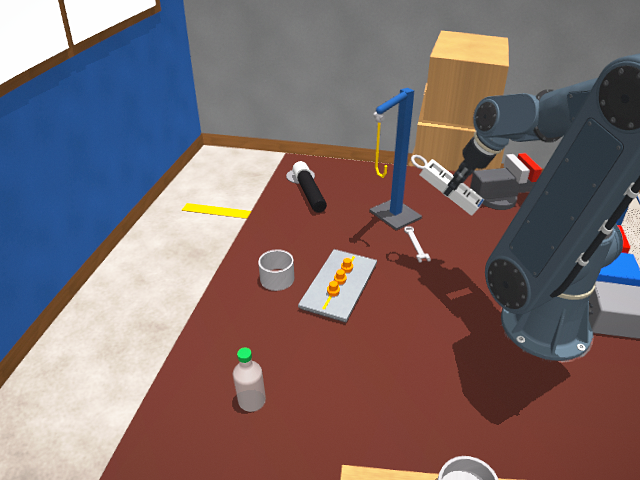

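```bash
python3 - <<'E'
from hang import *
d=np.load('e1.npz'); im=dict(depth=d['depth'],pixels=d['px'])
i2=optics.get_image('wrist')
for k in ('fx','fy','cx','cy','D','mount'): im[k]=i2[k]
P=cloud(im,np.array(im['mount']))
z=P[...,2]; 
top=(np.abs(P[...,1])<.035)&(P[...,0]>.0)&(P[...,0]<.15)&(z>-.03)&(z<.03)
F=P[top&(P[...,0]<.085)]; zt=np.percentile(F[:,2],5); print('top face z',zt,np.percentile(F[:,2],[1,10,30]))
f=F[F[:,2]<zt+.003]; print('slope z vs x',np.polyfit(f[:,0],f[:,2],1), 'z vs y',np.polyfit(f[:,1],f[:,2],1))
bm=top&(z<zt+.005); 
for x in (.03,.05,.07,.085):
    y=P[bm&(np.abs(P[...,0]-x)<.003)][:,1]; print(x,y.min(),y.max(),(y.min()+y.max())/2)
print('bar end x',np.percentile(P[bm][:,0],[98,99.5]))
ring=(z>zt+.007)&(z<zt+.03)&(P[...,0]>.098)&(np.abs(P[...,1])<.04)&(P[...,0]<.16)
G=P[ring]; print('ring',len(G),G.min(0),G.max(0),np.median(G,0))
# fit circle (mid wire) to ring surface points
A=np.c_[2*G[:,0],2*G[:,1],np.ones(len(G))]; s=np.linalg.lstsq(A,(G[:,:2]**2).sum(1),rcond=None)[0]; print('circ',s[:2],np.sqrt(s[2]+s[0]**2+s[1]**2))
E
```

```text
top face z -0.012943487503741077 [-0.0273 -0.0116 -0.0107]
slope z vs x [ 0.0524 -0.0143] z vs y [ 0.0005 -0.012 ]
0.03 -0.02579100773039121 0.026176316388604903 0.00019265432910684638
0.05 -0.02594071163311409 0.02622038458611063 0.00013983647649827048
0.07 -0.025986432617928237 0.026268047508509543 0.00014080744529065305
0.085 -0.026031174336191266 0.02657263147370783 0.0002707285687582814
bar end x [0.0886 0.0892]
ring 4043 [ 0.098  -0.0248 -0.0011] [0.122  0.0251 0.0066] [0.1098 0.0115 0.0019]
circ [0.1108 0.0001] 0.020901181249077163
```

```bash
sed -i 's/^EYE=.*/EYE=np.array([.1115,0.0001,.005])/' hang.py; python3 - <<'E'
from hang import *
psi=-20;phi=65
bx,tz,hx=axes(phi,psi)
E0=TIP-.001*hx; E0[2]=T[2]+.080
for d in (.05,.0):
    p,q=tcp_for_eye(E0-d*hx,phi,psi); r.move_linear(p,rot=q,vel=.08)
    print(r.current_contact_force())
r.sleep(.2)
for n,(a,b,c,d) in (('side',(90,230,330,470)),('top',(200,310,400,560))):
    im=grab(n,'f'+n+'.png'); x=cv2.cvtColor(im['pixels'],cv2.COLOR_RGB2BGR)[a:b,c:d]; cv2.imwrite('pics/fc'+n+'.png',cv2.resize(x,None,fx=5,fy=5)[:600,:800])
    Tc=np.array(im['camera_from_world'])
    for nm,pt in (('tip',TIP),('thr',T),('eye',E0),('piv',PIV-.012*Z)):
        uv=cv2.projectPoints(pt.reshape(1,3),cv2.Rodrigues(Tc[:3,:3])[0],Tc[:3,3],K(im),np.array(im['D'],float))[0].ravel(); print(n,nm,uv,'crop',(uv-[c,a])*5)
grab('wrist','fw.png'); print(r.current_t())
E
```

```text
[-0.3036 -0.426  -9.3361]
[ 0.3308 -1.2581 -9.8291]
side tip [385.0384 164.269 ] crop [275.1918 371.3452]
side thr [379.7445 172.9004] crop [248.7225 414.5021]
side eye [386.3477 151.2822] crop [281.7387 306.411 ]
side piv [378.8551 115.726 ] crop [244.2753 128.6302]
top tip [455.2451 268.5295] crop [276.2253 342.6474]
top thr [456.9553 262.4735] crop [284.7766 312.3673]
top eye [459.798  268.5181] crop [298.9902 342.5907]
top piv [484.4394 252.2428] crop [422.1969 261.2141]
94.9583
```

View pics/fcside.png

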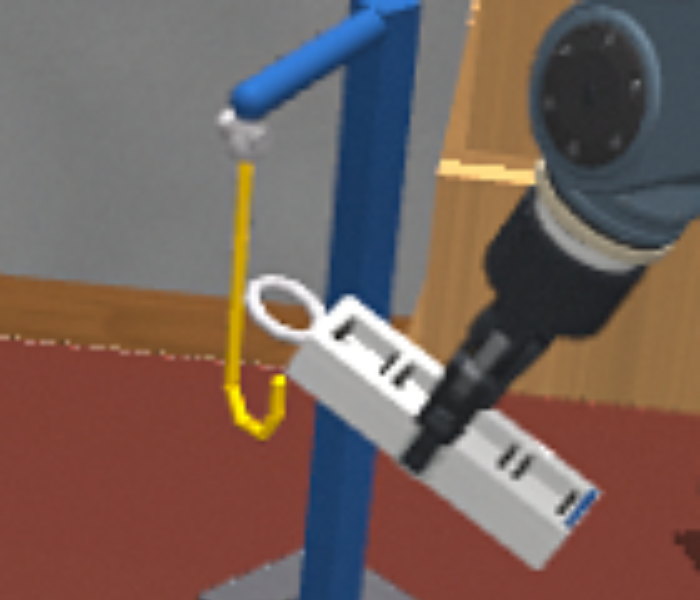

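View pics/fctop.png

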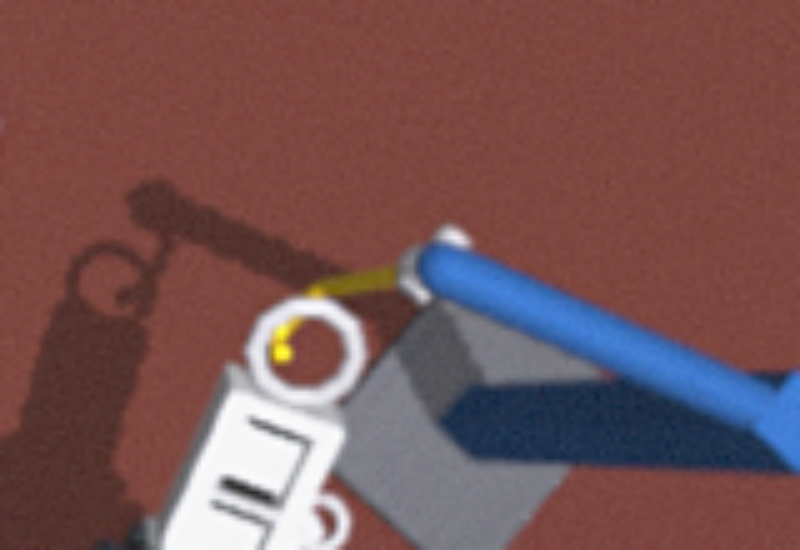

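View pics/fw.png

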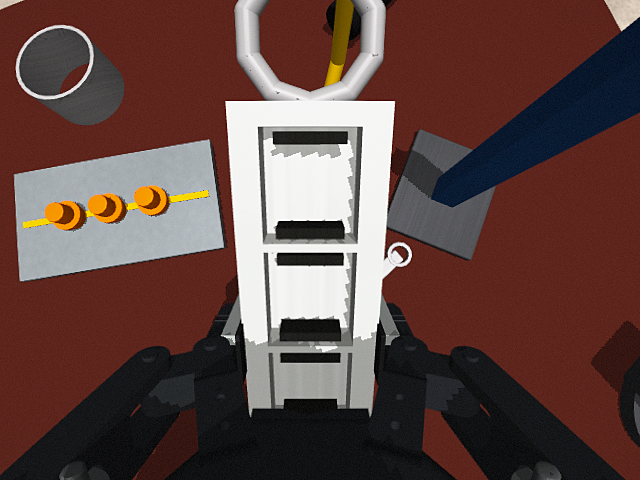

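The tip and eye sit relative to each other as predicted to within about 1 px in both views. Side crop: tip at (279,378), ring at (287,308). Lowering over the tip.

```bash
python3 - <<'E'
from hang import *
psi=-20;phi=65
bx,tz,hx=axes(phi,psi)
E0=TIP-.001*hx
for z in (.06,.045,.03,.015,0.0):
    e=E0.copy(); e[2]=T[2]+z
    p,q=tcp_for_eye(e,phi,psi); r.move_linear(p,rot=q,vel=.05)
    f=r.current_contact_force(); print(z,f)
    if f[2]>-6 or np.hypot(f[0],f[1])>4: print('STOP'); break
r.sleep(.1)
for n,(a,b,c,d) in (('side',(90,230,330,470)),('top',(200,310,400,560))):
    im=grab(n,'g'+n+'.png'); x=cv2.cvtColor(im['pixels'],cv2.COLOR_RGB2BGR)[a:b,c:d]; cv2.imwrite('pics/gc'+n+'.png',cv2.resize(x,None,fx=5,fy=5)[:600,:800])
print(r.current_t(),r.current_q(),r.current_opening())
E
```

```text
0.06 [-0.2369  0.4708 -8.8281]
0.045 [ 0.5287  0.4559 -9.2711]
0.03 [ 0.2693 -0.2757 -8.628 ]
0.015 [-0.2667  0.9002 -8.3455]
0.0 [ 0.3651 -0.464  -8.9521]
97.5083 [-0.7093  0.1003  2.1857  0.3375  0.4666  0.9381] 0.5926775959937035
```

View pics/gcside.png

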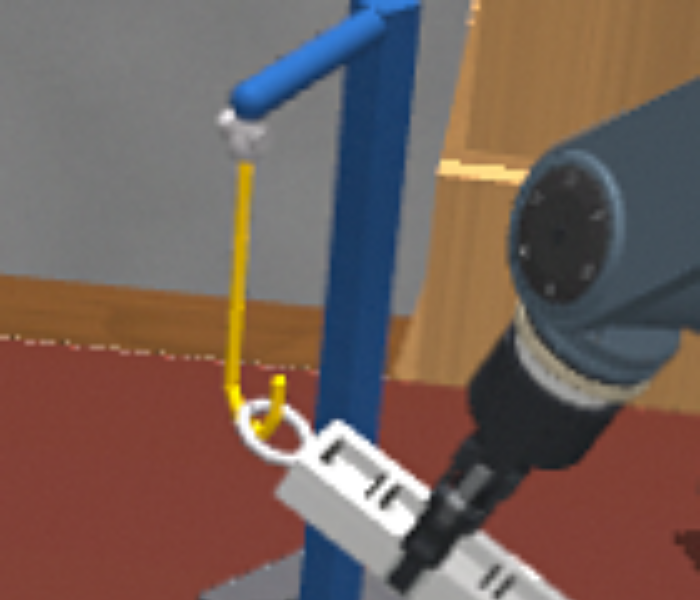

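View pics/gctop.png

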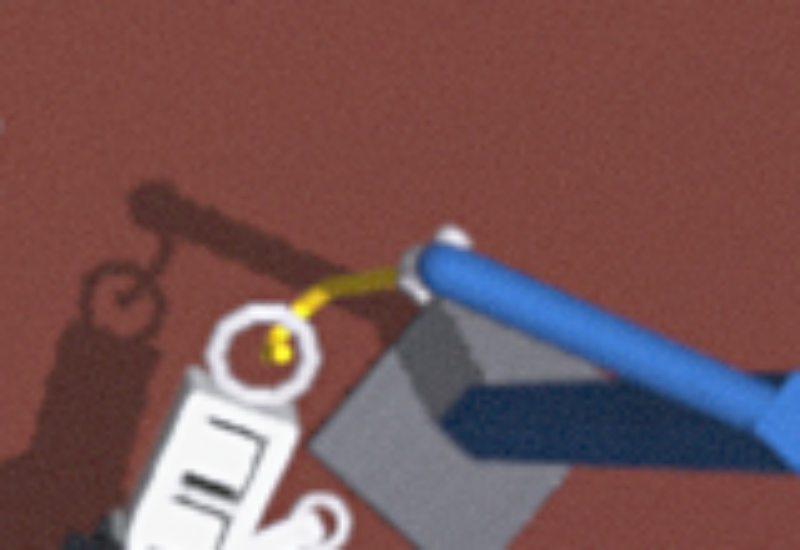

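Threaded cleanly, with the tip inside the ring in both views and no contact force. Rotating down to plumb.

```bash
cat > rot.py <<'E'
from hang import *
def go(w,phi,psi,vel=.04,tol=5):
    bx,tz,hx=axes(phi,psi); E=w-.022*bx
    p,q=tcp_for_eye(E,phi,psi)
    tp=r.current_tool_pos(); dist=np.linalg.norm(p-tp)
    r.move_linear(p,rot=q,vel=max(.01,min(vel,vel)))
    f=r.current_contact_force(); print(phi,psi,f,round(r.current_t(),2),r.current_q()[3:])
    if f[2]>-4.5 or np.hypot(f[0],f[1])>tol: print('STOP'); return False
    return True
E
python3 - <<'E'
from rot import *
psi=-20
bx,tz,hx=axes(65,psi); w0=TIP-.001*hx+.022*bx; w0[2]=T[2]+.022*bx[2]
w1=T+.008*Z
for k,phi in enumerate((61,57,53,49,45,41,37,33)):
    s=min(1,(k+1)/5)
    if not go(w0*(1-s)+w1*s,phi,psi): break
for n,(a,b,c,d) in (('side',(90,230,330,470)),):
    im=grab(n,'i'+n+'.png'); x=cv2.cvtColor(im['pixels'],cv2.COLOR_RGB2BGR)[a:b,c:d]; cv2.imwrite('pics/ic'+n+'.png',cv2.resize(x,None,fx=5,fy=5)[:600,:800])
E
```

```text
61 -20 [ 1.1329 -0.7309 -9.5146] 97.9 [0.5119 0.3715 0.7561]
57 -20 [ 0.0836  0.2427 -8.7812] 98.33 [0.8049 0.2924 0.4542]
53 -20 [ 0.3622  0.8807 -8.4672] 98.88 [ 1.26    0.2525 -0.0109]
49 -20 [ 0.6225 -0.6569 -8.8602] 99.44 [ 1.7553  0.2757 -0.5174]
45 -20 [-1.1706  0.3474 -9.5519] 99.92 [ 2.1067  0.3527 -0.881 ]
41 -20 [ 0.2269 -0.3317 -9.4477] 100.3 [ 2.3221  0.4561 -1.1055]
37 -20 [ 0.0304 -0.4117 -8.2592] 100.68 [ 2.4543  0.5739 -1.2477]
33 -20 [-0.4845  0.2403 -9.5433] 101.07 [ 2.5395  0.6982 -1.3433]
```

View pics/icside.png

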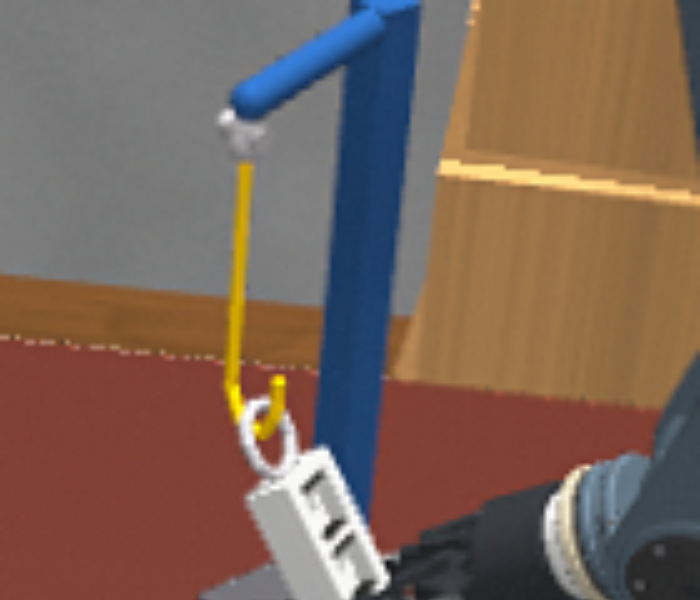

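```bash
python3 - <<'E'
from rot import *
w1=T+.008*Z; ok=True
for phi,psi in ((28,-20),(23,-22),(18,-26),(14,-30),(10,-34),(6,-38),(2,-41),(0,-43)):
    ok=go(w1,phi,psi)
    if not ok: break
r.sleep(.2)
for n,(a,b,c,d) in (('side',(90,230,330,470)),):
    im=grab(n,'j'+n+'.png'); x=cv2.cvtColor(im['pixels'],cv2.COLOR_RGB2BGR)[a:b,c:d]; cv2.imwrite('pics/jc'+n+'.png',cv2.resize(x,None,fx=5,fy=5)[:600,:800])
grab('wrist','jw.png')
E
```

```text
28 -20 [ 0.1113  0.7796 -8.9346] 101.56 [ 2.6076  0.8559 -1.4247]
23 -22 [ 0.0011  0.3654 -8.4785] 102.01 [ 2.7213  1.0093 -1.4944]
18 -26 [-0.1269 -0.4437 -9.3736] 102.47 [ 2.8816  1.1603 -1.544 ]
14 -30 [-0.5947  1.1464 -9.4453] 102.86 [ 3.0237  1.2732 -1.5642]
10 -34 [-0.5414  0.0698 -9.3693] 103.25 [ 3.1574  1.3741 -1.5709]
6 -38 [ 0.5451  0.3055 -8.6719] 103.63 [ 3.2837  1.461  -1.5711]
2 -41 [ 0.179  -0.8235 -9.4106] 104.02 [ 3.3724  1.5394 -1.5695]
0 -43 [-0.3191  0.1837 -9.5967] 104.28 [ 3.4289  1.5731 -1.5696]
```

View pics/jcside.png

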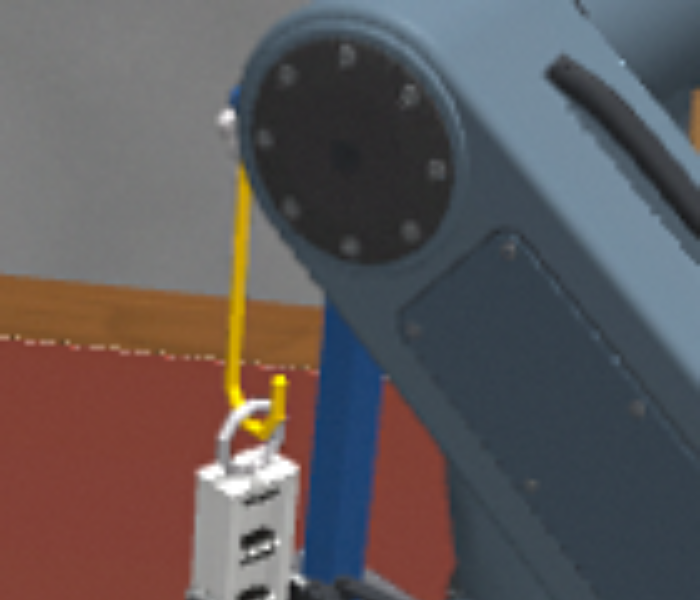

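View pics/jw.png

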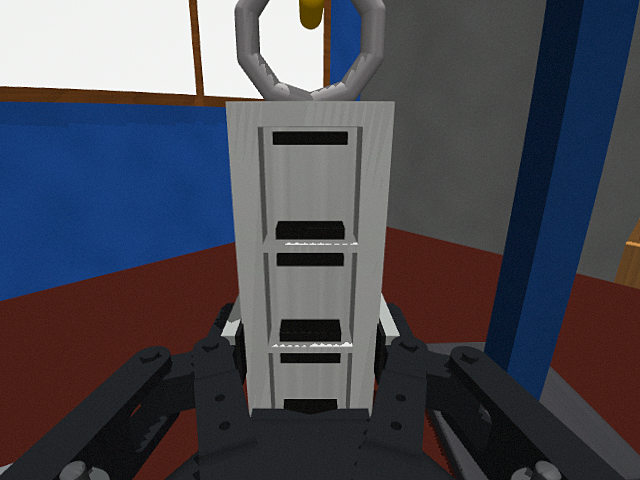

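```bash
python3 - <<'E'
from rot import *
p=np.array(r.current_tool_pos()); f0=r.current_contact_force()[2]
for k in range(14):
    p=p-.001*Z; r.move_linear(p,vel=.02)
    f=np.array(r.current_contact_force()); print(k+1,f,'SX',f@SX,'SY',f@SY)
    if f[2]>-1.5: break
r.sleep(.2); print(r.current_contact_force(),r.current_opening(),r.current_t())
E
```

```text
1 [ 0.0388  0.5149 -8.2541] SX -0.32284647029078106 SY 0.4030452037847715
2 [ 1.2937  0.0335 -8.7257] SX 0.9232882097271999 SY 0.906762354957289
3 [ 0.5554  0.4239 -9.3642] SX 0.11713555151345745 SY 0.6887964189638078
4 [-0.0421 -0.0029 -9.5241] SX -0.02883425457753848 SY -0.030795243601115078
5 [-0.1081  0.1731 -8.7835] SX -0.19710620241003202 SY 0.05282910286180346
6 [ 0.0954  0.047  -4.6732] SX 0.03771253228861424 SY 0.09937437355811395
7 [ 0.9434 -0.3247  2.6801] SX 0.9113880363351436 SY 0.40596088354594295
[ 0.4588 -0.1849  5.8161] 0.5950311936559192 106.5333
```

```bash
python3 - <<'E'
from rot import *
p=np.array(r.current_tool_pos())+.0009*Z; r.move_linear(p,vel=.02); r.sleep(.3)
print(r.current_contact_force())
r.set_gripper(.66,20); r.sleep(.3); print(r.current_contact_force(),r.current_opening())
r.set_gripper(1.0,20); r.sleep(.2); print(r.current_contact_force())
r.move_linear(p-.12*SX,vel=.08); r.sleep(.3)
r.move_linear(p-.16*SX+.03*Z,vel=.1)
for k in range(6):
    im=grab('side','k%d.png'%k)
    h=hsv(im); P=cloud(im,pose(im))
    rel=P-T
    y=yellow(im)&(np.abs(rel@SX)<.06)&(np.abs(rel@SY)<.1)&(rel[...,2]>-.02)
    Q=rel[y]; sh=Q[(Q[:,2]>.05)]; b=rel[(h[...,1]<60)&(np.abs(rel@SX)<.08)&(np.abs(rel@SY)<.08)&(rel[...,2]<-.03)&(rel[...,2]>-.24)]
    print(round(r.current_t(),2),len(sh),np.polyfit(sh[:,2],sh@SY,1) if len(sh)>5 else '', len(b),np.polyfit(b[:,2],b@SY,1) if len(b)>9 else '',np.polyfit(b[:,2],b@SX,1) if len(b)>9 else '')
    r.sleep(.1)
x=cv2.imread('pics/k5.png')[90:250,330:470]; cv2.imwrite('pics/k5c.png',cv2.resize(x,None,fx=3.7,fy=3.7))
grab('wrist','kw.png')
E
```

```text
[ 0.6647 -0.8382 -7.1631]
[-0.0901 -0.2494 -0.9336] 0.6601747853184671
[-0.7167  0.2041  0.3283]
110.88 3  1042 [-0.0116  0.0044] [ 0.0165 -0.0082]
111.03 3  1039 [-0.0114  0.0043] [ 0.0157 -0.0083]
111.17 3  1032 [-0.0112  0.0042] [ 0.0191 -0.0081]
111.33 4  1032 [-0.0073  0.0046] [ 0.0143 -0.0085]
111.47 3  1044 [-0.0099  0.0046] [ 0.0137 -0.0084]
111.62 3  1039 [-0.0125  0.0046] [ 0.0152 -0.0084]
```

View pics/k5c.png

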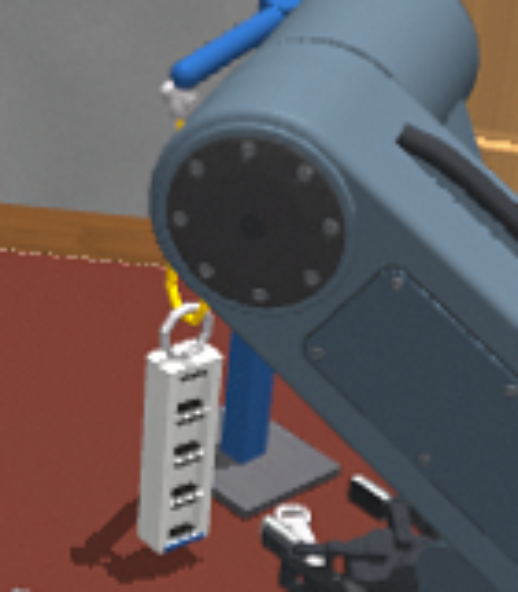

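View pics/kw.png

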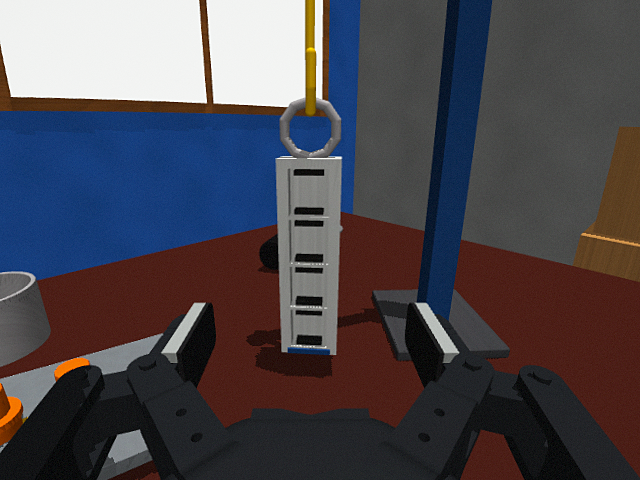

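Hanging plumb and still, with the hook and bar at column ~310 in the wrist view. I'll back away, recheck the row and the swing, then hand in.

```bash
python3 - <<'E'
from rot import *
from bung import lookshelf
p=np.array(r.current_tool_pos())
r.move_linear(p-.05*SX+.12*Z,vel=.15); r.sleep(.3)
for k in range(6):
    im,W=view(); S,G,m,g=hook(im,W); sh=S[(S[:,2]>-.13)&(S[:,2]<-.04)]
    P=cloud(im,W)-T; h=hsv(im); b=P[(h[...,1]<60)&(np.abs(P@SX)<.06)&(np.abs(P@SY)<.08)&(P[...,2]<-.05)&(P[...,2]>-.2)]
    print(round(r.current_t(),2),len(sh),'hook slope',np.polyfit(sh[:,2],sh[:,1],1)[0] if len(sh)>9 else None,'bar',len(b),np.polyfit(b[:,2],b@SY,1)[0] if len(b)>50 else None,np.polyfit(b[:,2],b@SX,1)[0] if len(b)>50 else None); r.sleep(.1)
lookshelf('z')
for n in ('side','top'): grab(n,'fin'+n+'.png')
E
```

```text
Traceback (most recent call last):
cell.PlanningError: the arm cannot follow that straight line within its joint ranges
```

```bash
python3 - <<'E'
from rot import *
from bung import lookshelf
p=np.array(r.current_tool_pos())
for d in (p+.12*Z,p+.08*Z,p+.04*Z):
    try: r.move_linear(d,vel=.15); break
    except r.PlanningError: print('no',d)
r.sleep(.3)
for k in range(6):
    im,W=view(); S,G,m,g=hook(im,W); sh=S[(S[:,2]>-.13)&(S[:,2]<-.04)]
    P=cloud(im,W)-T; h=hsv(im); b=P[(h[...,1]<60)&(np.abs(P@SX)<.06)&(np.abs(P@SY)<.08)&(P[...,2]<-.05)&(P[...,2]>-.2)]
    print(round(r.current_t(),2),len(sh),'hook slope',np.polyfit(sh[:,2],sh[:,1],1)[0] if len(sh)>9 else None,'bar',len(b),np.polyfit(b[:,2],b@SY,1)[0] if len(b)>50 else None,np.polyfit(b[:,2],b@SX,1)[0] if len(b)>50 else None); r.sleep(.1)
lookshelf('z')
for n in ('side','top'): grab(n,'fin'+n+'.png')
E
```

```text
113.08 888 hook slope -0.0027549350318574364 bar 5307 0.0009091485430508893 0.011309159354041805
113.22 885 hook slope -0.0023894277511453837 bar 5292 0.0004437694288892671 0.00978756831988302
113.38 879 hook slope -0.0015254874081444976 bar 5279 0.0007416140204416712 0.007752906101846213
113.53 879 hook slope -0.0004603717151188517 bar 5270 0.0019033584848904947 0.008380654149821696
113.67 876 hook slope -0.0007636843984147471 bar 5271 0.00039863201342491233 0.009023306327365532
113.83 875 hook slope -0.00043805328107509906 bar 5304 0.0019461514538343593 0.008914272837126393
top [327.483 236.052] 58 shelf xy -0.0033646248001938254 0.050448300380638314 [0.583 0.013 0.061]
top [347.131 239.426] 61 shelf xy -0.002879299729336118 -0.0011087149226209582 [ 0.574 -0.038  0.061]
top [367.734 243.109] 64 shelf xy -0.0027290551457036815 -0.05534495638872559 [ 0.564 -0.091  0.061]
side [346.84 261.62] 50 shelf xy -0.0037146938455128015 -0.04523591900158257 [ 0.565 -0.081  0.061]
side [340.071 273.036] 56 shelf xy -0.003676220872887842 0.00820446610239344 [ 0.575 -0.029  0.061]
side [333.115 284.836] 61 shelf xy -0.0037520517135921218 0.06047788197650264 [0.584 0.023 0.061]
```

View pics/finside.png

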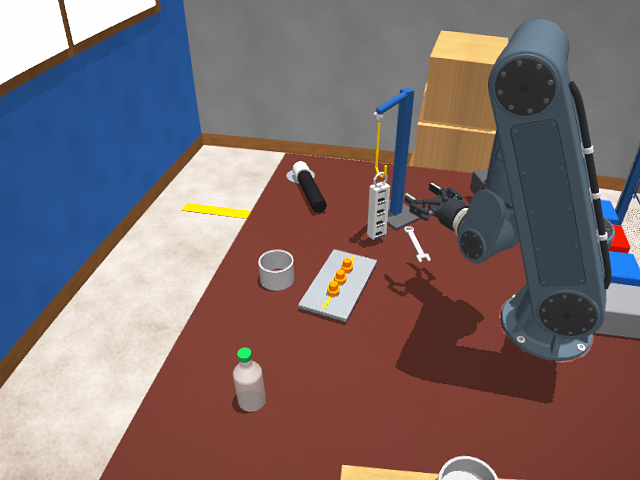

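View pics/fintop.png

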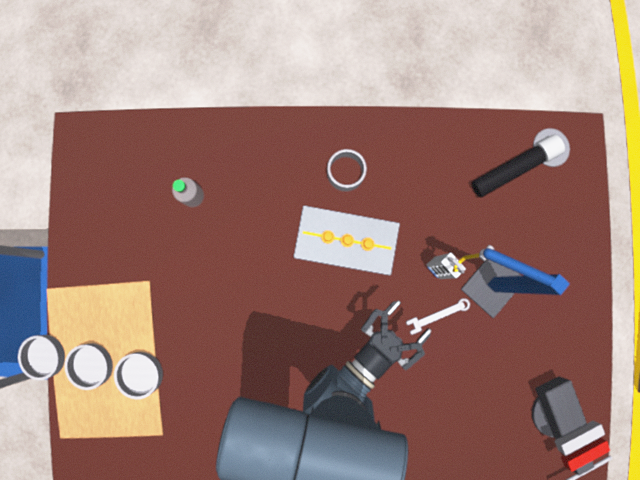

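The bar hangs plumb at side px (378,210). The three bungs stand on the line at top px (327..368, 236..243). Bottle, sleeve and wrench are where they started, and the robot is clear of everything.

```bash
python3 - <<'E'
from cell import r
r.hand_in(); print(r.current_t())
E
```

```text
the job is handed in; nothing more can be done
the job is handed in; nothing more can be done
```

The job is handed in at about 114 s of the 210 s allowed. `hand_in` reports no verdict, so the result rests on my own checks.

- **Bungs:** Three were present (ports -63, +21 and +63). I rocked each out with the bar lying on the bench and stood it on the yellow line. One was knocked about 28 mm off the line after placing, and I put it back.
- **Hook:** I closed the jaws on the shank, then let go. It then hung by itself with a residual slope under 0.005 rad.
- **Manifold:** I threaded the eye over the tip with the bar tilted, turned the bar to plumb and lowered it until the hook took its weight. Then I released it and backed off.

**Last checks, just before hand-in:**
- Hook slope was 0.003 rad or less and barely changing over 0.75 s.
- Bar tilt was about 0.01 rad.
- The bungs were upright, about 3 mm off the line in both cameras, with centres 51–55 mm apart.
- The bottle, sleeve and wrench looked unmoved, and the robot was touching nothing.

**Disagreements:**
- The top and side cameras differed by about 10 mm on bung positions along the line, well within tolerance.
- My hook height from the arm and from the hook itself differed by about 10 mm, so I used the directly measured hook tip.
- One retreat move was refused by the planner; nothing moved, and I took a shorter one.

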